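# Pack a food-bank parcel crate with the sound goods

## Robot

A 6-joint arm with a two-finger parallel gripper is mounted at the origin on the work surface. World frame = base frame: x ahead of the robot, y to its left, z up, the work surface at z = 0. Lengths are in mm, angles in rad, forces in N, time in s.
With the tool pointing down it reaches from about 300 to 750 mm from the base axis. Payload 8.5 kg.
Tool frame: the origin (TCP) lies at the very end of the fingers, on their centre line; the grasp point (between the pads) lies 19 mm behind it; z points along the fingers, y is the direction in which the jaws open and shut (so a half turn about z gives the same grasp; the last joint's range is limited). The gripper opens to 88 mm and grips with 3 to 60 N. Pads are 18 mm wide; open, the fingers measure 123 mm over their backs; the gripper's body (75 mm by 187 mm) begins 45 mm behind the grasp point.
Start: joints at [-1.457, 0.381, 1.297, -0, 1.464, -0.215], TCP at [177.593, -520.52, 238.748] pointing down, gripper open.
Joint ranges: [-3.11, 3.11], [-0.89, 2.33], [0.22, 2.48], [-1.42, 4.56], [0.17, 2.85], [-2.88, 2.88]. Speed limits (rad/s): [2.39, 2.39, 3.14, 3.14, 3.14, 3.14].

## Interface

Orientations are given as a unit quaternion [x, y, z, w].
In Python, from plant import env gives the robot as it stands.
- The arm moves only by the tool carry_out, never from a script. Its argument "series" is a list of rows, each an object of numbers: "jaw": the opening in per cent of the stroke, from 0 (shut) to 100 (fully open); "dx", "dy", "dz": the shift along the tool's x, y, z normalised to -1 to 1, where 1 is 150 mm; "ax", "ay", "az": the turn, a rotation vector about the tool's x, y, z normalised to -1 to 1, where 1 is 0.5 rad. A call has 1 to 12 rows; each row is the pose to reach, as a shift and turn from the pose commanded when the call began, along the tool's axes at that moment; what a row does not reach only later rows make up. A row lasts 1/12 s, in which the tool goes at most 41.7 mm and 7.16 degrees, less where a joint would pass 70% of its speed; a pose out of reach is approached as far as the arm can. A call with a number of a shift or a turn outside -1 to 1 is refused whole. A call with a gripper value outside its range is refused whole. The fingers move at their own pace and stop on an object; "squeeze" is the grip in N (left out, the last holds). Time passes only in rows, so rows that repeat a pose let the fingers close. It gives the time, the measured TCP pose, the force and the opening at its end, in the units of the state.
- env.sense(): the state, without advancing time (a new reading comes with each control period).
- env.get_image(name): name is "scene" or "top" or "wrist"; returns a dict with "image" (420x560x3 uint8, red, green, blue), "z_map" (420x560 float32, mm along the optical axis (not along the pixel's ray), 0 where there is no reading), "K" (3x3 intrinsics, pixels), "view" (4x4, takes a point from world to camera coordinates); the wrist camera has in their place "hand_eye" (4x4, takes a point from camera to tool coordinates, whose origin is the TCP and whose axes are the flange's). Camera axes: x right, y down, z forward; pixel columns grow to the right and rows downward; lengths in mm; the calibration is good to about 2 mm. A picture is of the moment at which its call begins: read the wrist's pose just before it.
- env.job_done(): hands the job in, once; it reports no verdict.
The state is a dict: "clock": time; "joint_pos": joint angles; "joint_vel": joint speeds; "joint_torque": joint torques, N m; "eef_pos": TCP position; "tool_rot": TCP orientation; "ft_force": force on the tool from outside, world axes, zero at the start; "moment": the same for the moment, N m; "finger_gap": finger opening in mm.
Only numpy, scipy, OpenCV 4.12 (cv2) and the standard library are available. Lean on these libraries where they do the work, as an engineer would, in place of code of your own. Each camera call takes 0.05 s, during which the arm holds its last target. There are 200 camera calls.

## Task

Pack the green divided crate for the next household: stand the sealed carton upright in the long bay, one lidded jar in each of the two square cells beside it, and one sound tall tin in each of the two square cells at the other end. Set everything down gently on the crate's floor, not dropped, and let go. Leave the buckled tin, the jar without a lid, the torn-open carton and the flat fish tin where they stand.

Things in the scene. Friction and masses are not known exactly. Their poses are not given: they have to be found in the camera images.
- crate: Fixed green open crate, 300 x 200 x 65 mm. Origin: underside centre, z up; x along its length (away from the robot). Walls 5 mm thick; inner floor at z 4 mm; grey dividers 4 mm thick, tops at z 50. Long bay at the robot end: 62 (x) by 190 mm (y), centre x -114, y 0. Four cells 110 (x) by 93 mm (y), centres at y +48.5 and -48.5: x -24 beside the bay, x +90 at the far end. Left or right of the robot.
- tin_a: Sound tall food tin, straight steel cylinder 62 mm in diameter and 101 mm high with two plain paper bands, standing upright, about 0.4 kg. Origin: centre of its underside, z up.
- tin_b: The second sound tall food tin, the same as tin_a. Origin: centre of its underside, z up.
- jar_a: Closed amber glass jar with its brass-coloured screw lid on, 58 mm in diameter and 112 mm high (lid from 95 mm up, as wide as the jar), paper band, standing upright, about 0.35 kg. Origin: centre of its underside, z up.
- jar_b: The second closed glass jar with a lid, the same as jar_a. Origin: centre of its underside, z up.
- carton: Sealed brown cardboard carton of oat sachets, flat closed top, 48 mm thick (its x), 150 mm long (its y) and 110 mm high (its z), standing on its long narrow side, about 0.25 kg. Origin: centre of its underside, z up.
- buckled_tin: Damaged tin, to be left: as the sound tins but buckled at half height, its upper half leaning about 20 degrees to its own +x side; foot 62 mm in diameter, about 98 mm high, the top leans out to about 51 mm from the origin. Origin: centre of its underside, z up.
- open_jar: Opened jar, to be left: as the closed jars but without a lid, empty, its mouth open, 58 mm in diameter and 106 mm high. Origin: centre of its underside, z up.
- torn_carton: Torn-open carton, to be left: as the sealed carton (48 x 150 x 110 mm) but open on top, its lid flap standing up at its +x edge to a height of about 155 mm and leaning out to x = +38 mm. Origin: centre of its underside, z up.
- fish_tin: Flat round fish tin with a pull ring, to be left: 76 mm in diameter, 38 mm high. Origin: centre of its underside, z up. (Also among the goods, both lower than 65 mm: a red apple 66 mm wide and, in the middle of the two rows of round goods, a roll of parcel tape 90 mm in diameter.)
Not all that is in view belongs to the job. What is shaped like the tin_b but purple is not meant.

How it is judged:
By the outcome, as a careful person would: the job done as asked, in the order asked, and still so for the second after the job is handed in, with the robot touching nothing.
It also fails if it takes over 128 s, if anything falls off the work surface, if the arm or the gripper's body presses on something with over 40 N, if the wrist force passes 120 N, or if a joint passes its speed limit or range.

## Working session

There is one attempt and no reset: what is moved stays moved. The work goes in short steps, Python scripts to look and compute and a tool call to move; the robot and the scene stay as the last step left them, time stands still between calls to the robot, and variables do not carry over. Pictures are saved under pics/ and viewed, about 12 in all and at most 16, crops included, and the job is handed in when it is done.

Besides the shell and the picture viewer there is one more tool, called after "Emit:" by a JSON object that holds its "op" and its "data", one argument or row to a line. carry_out: Moves the arm, as the interface text tells. Its arguments: {"type":"object","properties":{"series":{"type":"array"},"squeeze":{"type":"number"}},"required":["series"]}

```bash
ls; mkdir -p pics; python3 - <<'E'
from plant import env
import cv2,numpy as np
s=env.sense();print({k:np.round(v,3).tolist() for k,v in s.items()})
for n in("top","scene"):
    d=env.get_image(n);np.savez(n+".npz",**d)
    cv2.imwrite(f"pics/{n}0.png",d["image"][:,:,::-1]);print(n,d["K"].tolist(),np.round(d["view"],3).tolist())
E
```

```text
pics
{'clock': 0.0, 'joint_pos': [-1.457, 0.381, 1.298, -0.0, 1.464, -0.215], 'joint_vel': [0.0, -0.0, 0.0, 0.001, -0.0, 0.001], 'joint_torque': [0.003, -43.793, -22.456, 0.072, 0.035, -0.0], 'eef_pos': [177.552, -520.241, 238.142], 'tool_rot': [0.987, 0.164, 0.0, -0.001], 'ft_force': [0.23, 0.894, -0.014], 'moment': [-0.02, 0.006, -0.011], 'finger_gap': 87.821}
top [[525.8642249826116, 0.0, 281.69851554387975], [0.0, 525.8642249826116, 210.11065680037714], [0.0, 0.0, 1.0]] [[-0.005, -1.0, 0.0, 17.232], [-0.995, 0.004, -0.095, 448.653], [0.095, -0.001, -0.995, 1373.737], [0.0, 0.0, 0.0, 1.0]]
scene [[536.2592063021425, 0.0, 279.20860147642065], [0.0, 536.2592063021425, 207.88661906549063], [0.0, 0.0, 1.0]] [[0.077, 0.997, -0.015, -46.417], [0.571, -0.057, -0.819, -220.648], [-0.817, 0.055, -0.574, 1647.808], [0.0, 0.0, 0.0, 1.0]]
```

View pics/top0.png

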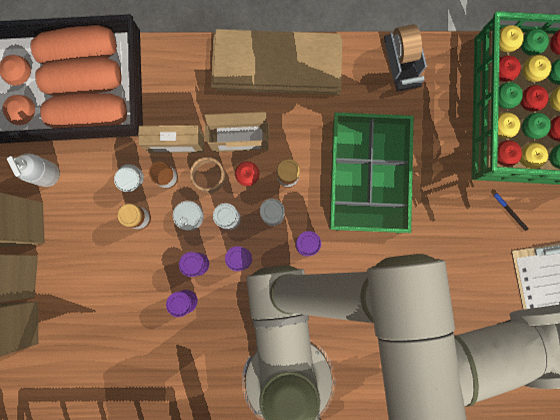

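View pics/scene0.png

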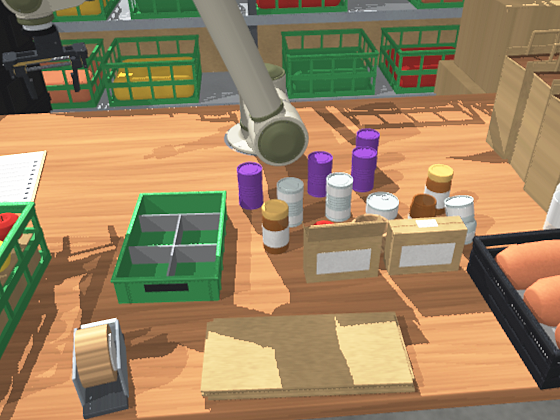

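```bash
cat > h.py <<'E'
import numpy as np,cv2
def load(n):
    d=np.load(n+".npz");return {k:d[k] for k in d}
def cloud(d):
    z=d["z_map"];v,u=np.mgrid[:z.shape[0],:z.shape[1]];K=d["K"]
    p=np.stack([(u-K[0,2])/K[0,0]*z,(v-K[1,2])/K[1,1]*z,z],-1)
    V=np.linalg.inv(d["view"]);w=p@V[:3,:3].T+V[:3,3];w[z==0]=np.nan;return w
E
python3 - <<'E'
from h import *
for n,(a,b,c,e) in dict(top=(100,250,90,420),scene=(120,290,220,490)).items():
    d=load(n);cv2.imwrite(f"pics/{n}z.png",cv2.resize(d["image"][a:b,c:e,::-1],None,fx=2.4 if n=="top" else 2.9,fy=2.4 if n=="top" else 2.9,interpolation=cv2.INTER_CUBIC))
d=load("top");w=cloud(d)
for u,v in [(127,179),(163,174),(207,174),(247,174),(288,173),(131,215),(188,214),(226,215),(271,211),(168,130),(237,128),(194,264),(238,258),(308,243),(180,303)]:
    print((u,v),np.round(w[v,u]))
# height-based components
m=((w[...,2]>30)&(w[...,0]<750)&(w[...,0]>150)).astype(np.uint8)
n,l,s,c=cv2.connectedComponentsWithStats(m,connectivity=4)
for i in range(1,n):
    if s[i,4]>60: print(s[i],np.round(np.nanmean(w[l==i],0)),np.round(np.nanpercentile(w[l==i][:,2],98)))
E
```

```text
(127, 179) [524. 409.  85.]
(163, 174) [549. 335.   7.]
(207, 174) [551. 218.  -3.]
(247, 174) [541. 106.  50.]
(288, 173) [533.  -1. 110.]
(131, 215) [430. 390. 109.]
(188, 214) [438. 261.  38.]
(226, 215) [430. 155.  97.]
(271, 211) [439.  42.  96.]
(168, 130) [644. 301. 111.]
(237, 128) [658. 130.  72.]
(194, 264) [308. 234.  96.]
(238, 258) [322. 125.  95.]
(308, 243) [359. -50. 102.]
(180, 303) [212. 267.  97.]
[ 475   83   85  100 7301] [ 631. -582.  117.] 152.0
[   0   92  203   60 5731] [670. 465.  87.] 114.0
[  2  96  33  30 757] [713. 708.  56.] 70.0
[ 204  112   65   38 2119] [644. 129.  99.] 152.0
[ 330  113   83  120 2548] [ 553. -228.   56.] 70.0
[   6  154   50   32 1097] [544. 633. 120.] 199.0
[190 158  35  34 334] [542. 213.  46.] 54.0
[277 160  23  27 508] [535.  -0. 102.] 116.0
[149 162  27  26 420] [536. 321.  76.] 109.0
[235 162  24  25 475] [542. 107.  51.] 60.0
[114 165  27  27 565] [527. 410.  80.] 97.0
[   0  193   40   54 1835] [414. 658. 130.] 216.0
[260 199  24  27 498] [438.  40.  96.] 104.0
[173 202  30  29 646] [434. 264.  36.] 42.0
[117 204  32  25 611] [428. 389.  98.] 116.0
[213 204  27  26 535] [427. 156.  94.] 103.0
[296 232  25  24 488] [357. -50.  97.] 104.0
[225 247  26  25 511] [321. 126.  95.] 104.0
[179 252  29  25 565] [308. 238.  93.] 104.0
[  246   254   314   130 21688] [ 224. -166.  546.] 686.0
[   0  255   33   48 1380] [278. 671. 110.] 180.0
[166 291  30  27 598] [211. 268.  92.] 104.0
[  0 303  33  32 888] [182. 664. 112.] 186.0
```

View pics/topz.png

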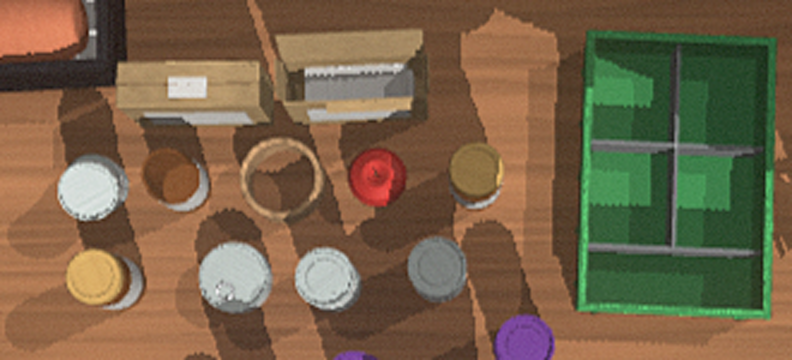

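View pics/scenez.png

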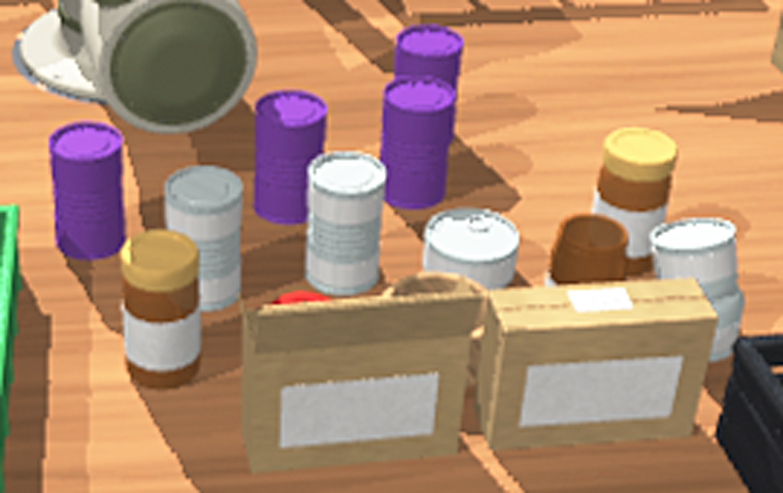

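The top view shows four metal tins: fish tin at (188,214), buckled tin at (127,179), and sound tins at (226,215) and (271,211). The lidded jars are at (288,173) and (131,215), and the open jar is at (163,174). The sealed carton is at (170,135) with the torn one to its right. The crate is at (372,172), with its bay at the lower (robot) end. Next I'll measure these accurately.

```bash
cat >> h.py <<'E'
def cast(d,uv,z):
    K,V=d["K"],np.linalg.inv(d["view"]);uv=np.atleast_2d(uv).astype(float)
    r=np.c_[(uv-K[[0,1],[2,2]])/K[[0,1],[0,1]],np.ones(len(uv))]@V[:3,:3].T;o=V[:3,3]
    return o[:2]+r[:,:2]*((z-o[2])/r[:,2])[:,None]
def biggest(m):
    c=max(cv2.findContours(m.astype(np.uint8),0,cv2.CHAIN_APPROX_NONE)[0],key=cv2.contourArea);return c[:,0]
def circ(d,w,x,y,h,R=50,tol=9):
    m=(np.hypot(w[...,0]-x,w[...,1]-y)<R)&(abs(w[...,2]-h)<tol)
    p=cast(d,biggest(m),h).astype(np.float32);(c,_),r=cv2.fitEllipse(p)[:2],0
    e=cv2.fitEllipse(p);return np.round(e[0],1),np.round(e[1],1),int(m.sum())
E
python3 - <<'E'
from h import *
for n in("top","scene"):
    d=load(n);w=cloud(d)
    print(n,"table z med",np.nanmedian(w[(abs(w[...,0]-450)<20)&(w[...,1]<150)&(w[...,1]>-50)][:,2]))
    for nm,x,y,h in[("tin_a",428,156,101),("tin_b",438,41,101),("jar_a",535,0,112),("jar_b",428,389,112),("buck",526,410,94),("open",537,325,106)]:
        try:print(nm,*circ(d,w,x,y,h))
        except Exception as e:print(nm,e)
    m=(w[...,2]>100)&(w[...,2]<122)&(abs(w[...,0]-645)<70)&(abs(w[...,1]-300)<89)
    print("carton",cv2.minAreaRect(cast(d,biggest(m),110).astype(np.float32)))
    m=(abs(w[...,2]-65)<9)&(abs(w[...,0]-553)<200)&(abs(w[...,1]+228)<140)
    hsv=cv2.cvtColor(d["image"],cv2.COLOR_RGB2HSV);g=(hsv[...,0]>40)&(hsv[...,0]<85)&(hsv[...,1]>90)
    print("crate",cv2.minAreaRect(cast(d,biggest(m&g),65).astype(np.float32)))
E
```

```text
top table z med 2.7320378762897235
tin_a [428.3 157.7] [59.2 59.9] 466
tin_b [439.   40.7] [58.8 59.7] 458
jar_a [539.3  -0.7] [55.1 56. ] 413
jar_b [429.6 394.6] [55.2 57.4] 433
buck [532.7 414.9] [33.4 61.7] 227
open [538.1 323.4] [50.6 51.6] 129
carton ((630.2999877929688, 300.95745849609375), (151.60513305664062, 48.71675109863281), 89.74331665039062)
crate ((543.1905517578125, -218.10577392578125), (207.61216735839844, 306.7754821777344), 87.2939682006836)
scene table z med 54.313405926487235
tin_a [432.8 154.9] [61.4 73.2] 377
tin_b [443.8  38.3] [61.7 74.5] 397
jar_a [545.5  -2.9] [57.1 67.5] 416
jar_b [436.  391.1] [57.4 68.3] 321
buck [539.1 408.6] [46.2 62. ] 195
open [543.5 320.4] [51.9 62.4] 223
carton ((638.5525512695312, 297.5423583984375), (62.80604553222656, 153.91021728515625), 0.3071117103099823)
crate ((547.48583984375, -220.486083984375), (207.87896728515625, 317.447998046875), 87.27400970458984)
```

Emit:
{"op": "carry_out", "data": {
  "series": [
    {"jaw": 100,"dx": 0.49,"dy": -0.19,"dz": -0.25,"az": -0.5},
    {"jaw": 100,"dx": 0.98,"dy": -0.373,"dz": -0.5,"az": -1},
    {"jaw": 100,"dx": 0.98,"dy": -0.373,"dz": -0.5,"az": -1},
    {"jaw": 100,"dx": 0.98,"dy": -0.373,"dz": -0.5,"az": -1},
    {"jaw": 100,"dx": 0.98,"dy": -0.373,"dz": -0.5,"az": -1},
    {"jaw": 100,"dx": 0.98,"dy": -0.373,"dz": -0.5,"az": -1}
  ]
}}

```text
invalid input
```

Emit:
{"op": "carry_out", "data": {
  "series": [
    {"jaw": 100,"dx": 0.98,"dy": 0.14,"az": -1},
    {"jaw": 100,"dx": 0.98,"dy": 0.14,"az": -1},
    {"jaw": 100,"dx": 0.98,"dy": 0.14,"az": -1},
    {"jaw": 100,"dx": 0.98,"dy": 0.14,"az": -1},
    {"jaw": 100,"dx": 0.98,"dy": 0.14,"az": -1},
    {"jaw": 100,"dx": 0.98,"dy": 0.14,"az": -1}
  ]
}}

```text
invalid input
```

Emit:
{"op": "carry_out", "data": {
  "series": [
    {"jaw": 100,"dx": 0.89,"dy": 0.655,"az": -0.39},
    {"jaw": 100,"dx": 0.89,"dy": 0.655,"az": -0.39},
    {"jaw": 100,"dx": 0.89,"dy": 0.655,"az": -0.39},
    {"jaw": 100,"dx": 0.89,"dy": 0.655,"az": -0.39},
    {"jaw": 100,"dx": 0.89,"dy": 0.655,"az": -0.39},
    {"jaw": 100,"dx": 0.89,"dy": 0.655,"az": -0.39},
    {"jaw": 100,"dx": 0.89,"dy": 0.655,"az": -0.39}
  ]
}}

```text
invalid input
```

Emit:
{"op": "carry_out", "data": {
  "series": [
    {"jaw": 100,"dx": 0.49,"dy": -0.19,"dz": -0.25,"ax": 0,"ay": 0,"az": -0.5},
    {"jaw": 100,"dx": 0.98,"dy": -0.373,"dz": -0.5,"ax": 0,"ay": 0,"az": -1},
    {"jaw": 100,"dx": 0.98,"dy": -0.373,"dz": -0.5,"ax": 0,"ay": 0,"az": -1},
    {"jaw": 100,"dx": 0.98,"dy": -0.373,"dz": -0.5,"ax": 0,"ay": 0,"az": -1},
    {"jaw": 100,"dx": 0.98,"dy": -0.373,"dz": -0.5,"ax": 0,"ay": 0,"az": -1},
    {"jaw": 100,"dx": 0.98,"dy": -0.373,"dz": -0.5,"ax": 0,"ay": 0,"az": -1}
  ]
}}

```text
clock: 0.6
eef_pos: [300.1, -419.0, 314.9]
tool_rot: [0.915, 0.404, 0.0, 0.001]
ft_force: [0.0, -0.3, 0.1]
finger_gap: 88.0
```

Emit:
{"op": "carry_out", "data": {
  "series": [
    {"jaw": 100,"dx": 0.98,"dy": 0.14,"dz": 0,"ax": 0,"ay": 0,"az": -1},
    {"jaw": 100,"dx": 0.98,"dy": 0.14,"dz": 0,"ax": 0,"ay": 0,"az": -1},
    {"jaw": 100,"dx": 0.98,"dy": 0.14,"dz": 0,"ax": 0,"ay": 0,"az": -1},
    {"jaw": 100,"dx": 0.98,"dy": 0.14,"dz": 0,"ax": 0,"ay": 0,"az": -1},
    {"jaw": 100,"dx": 0.98,"dy": 0.14,"dz": 0,"ax": 0,"ay": 0,"az": -1},
    {"jaw": 100,"dx": 0.98,"dy": 0.14,"dz": 0,"ax": 0,"ay": 0,"az": -1}
  ]
}}

```text
clock: 1.1
eef_pos: [413.2, -326.3, 312.5]
tool_rot: [0.788, 0.616, -0.0, -0.001]
ft_force: [0.6, -0.2, -0.0]
finger_gap: 88.6
```

Emit:
{"op": "carry_out", "data": {
  "series": [
    {"jaw": 100,"dx": 0.88,"dy": 0.655,"dz": 0,"ax": 0,"ay": 0,"az": -0.39},
    {"jaw": 100,"dx": 0.88,"dy": 0.655,"dz": 0,"ax": 0,"ay": 0,"az": -0.39},
    {"jaw": 100,"dx": 0.88,"dy": 0.655,"dz": 0,"ax": 0,"ay": 0,"az": -0.39},
    {"jaw": 100,"dx": 0.88,"dy": 0.655,"dz": 0,"ax": 0,"ay": 0,"az": -0.39},
    {"jaw": 100,"dx": 0.88,"dy": 0.655,"dz": 0,"ax": 0,"ay": 0,"az": -0.39},
    {"jaw": 100,"dx": 0.88,"dy": 0.655,"dz": 0,"ax": 0,"ay": 0,"az": -0.39},
    {"jaw": 100,"dx": 0.88,"dy": 0.655,"dz": 0,"ax": 0,"ay": 0,"az": -0.39},
    {"jaw": 100,"dx": 0.88,"dy": 0.655,"dz": 0,"ax": 0,"ay": 0,"az": -0.39}
  ]
}}

```text
clock: 1.77
eef_pos: [539.3, -223.2, 313.5]
tool_rot: [0.725, 0.689, -0.0, -0.0]
ft_force: [-1.2, -0.3, 0.4]
finger_gap: 87.9
```

```bash
cat >> h.py <<'E'
def wrist(name):
    from plant import env
    from scipy.spatial.transform import Rotation as Ro
    s=env.sense();d=env.get_image("wrist");T=np.eye(4);T[:3,:3]=Ro.from_quat(s["tool_rot"]).as_matrix();T[:3,3]=s["eef_pos"]
    d["view"]=np.linalg.inv(T@d["hand_eye"]);np.savez(name+".npz",**d);cv2.imwrite(f"pics/{name}.png",d["image"][:,:,::-1])
    print(np.round(s["eef_pos"],1),np.round(s["tool_rot"],4),np.round(s["joint_pos"],2),s["clock"]);return d
E
python3 - <<'E'
from h import *
d=wrist("w1");print(np.round(d["hand_eye"],3).tolist());w=cloud(d)
hsv=cv2.cvtColor(d["image"],cv2.COLOR_RGB2HSV);g=(hsv[...,0]>40)&(hsv[...,0]<85)&(hsv[...,1]>90)
m=(abs(w[...,2]-65)<6);print(m.sum(),cv2.minAreaRect(cast(d,biggest(m),65).astype(np.float32)))
E
```

```text
[ 539.3 -223.2  313.5] [ 7.249e-01  6.889e-01 -2.000e-04 -2.000e-04] [-0.59  0.4   1.05 -0.    1.69 -0.54] 1.7667
[[0.0, -0.952, -0.306, 80.06], [1.0, -0.0, 0.0, 0.553], [-0.0, -0.306, 0.952, -145.97], [0.0, 0.0, 0.0, 1.0]]
7486 ((542.3970947265625, -217.70724487304688), (205.94229125976562, 306.6603088378906), 87.09484100341797)
```

View pics/w1.png

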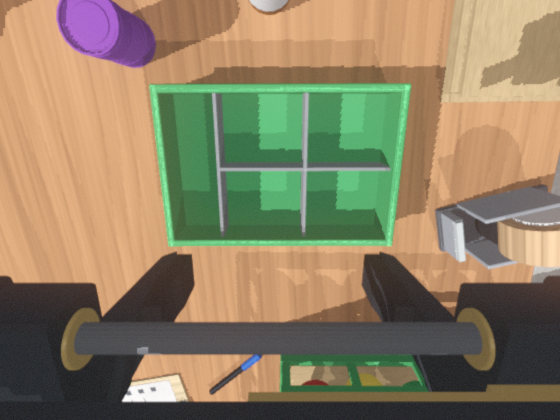

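Emit:
{"op": "carry_out", "data": {
  "series": [
    {"jaw": 100,"dx": 0.88,"dy": 0.1065,"dz": 0,"ax": 0,"ay": 0,"az": 0},
    {"jaw": 100,"dx": 0.88,"dy": 0.1065,"dz": 0,"ax": 0,"ay": 0,"az": 0},
    {"jaw": 100,"dx": 0.88,"dy": 0.1065,"dz": 0,"ax": 0,"ay": 0,"az": 0},
    {"jaw": 100,"dx": 0.88,"dy": 0.1065,"dz": 0,"ax": 0,"ay": 0,"az": 0}
  ]
}}

```text
clock: 2.15
eef_pos: [562.4, -86.6, 314.4]
tool_rot: [0.723, 0.691, 0.001, -0.0]
ft_force: [0.5, 0.2, 0.5]
finger_gap: 88.0
```

Emit:
{"op": "carry_out", "data": {
  "series": [
    {"jaw": 100,"dx": 0.88,"dy": 0.1065,"dz": 0,"ax": 0,"ay": 0,"az": 0},
    {"jaw": 100,"dx": 0.88,"dy": 0.1065,"dz": 0,"ax": 0,"ay": 0,"az": 0},
    {"jaw": 100,"dx": 0.88,"dy": 0.1065,"dz": 0,"ax": 0,"ay": 0,"az": 0},
    {"jaw": 100,"dx": 0.88,"dy": 0.1065,"dz": 0,"ax": 0,"ay": 0,"az": 0}
  ]
}}

```text
clock: 2.48
eef_pos: [584.8, 44.4, 314.0]
tool_rot: [0.723, 0.691, 0.001, -0.0]
ft_force: [0.4, -0.2, 0.5]
finger_gap: 88.1
```

Emit:
{"op": "carry_out", "data": {
  "series": [
    {"jaw": 100,"dx": 0.88,"dy": 0.1065,"dz": 0,"ax": 0,"ay": 0,"az": 0},
    {"jaw": 100,"dx": 0.88,"dy": 0.1065,"dz": 0,"ax": 0,"ay": 0,"az": 0},
    {"jaw": 100,"dx": 0.88,"dy": 0.1065,"dz": 0,"ax": 0,"ay": 0,"az": 0},
    {"jaw": 100,"dx": 0.88,"dy": 0.1065,"dz": 0,"ax": 0,"ay": 0,"az": 0}
  ]
}}

```text
clock: 2.82
eef_pos: [607.2, 175.4, 313.4]
tool_rot: [0.723, 0.691, 0.0, -0.0]
ft_force: [0.2, -0.7, 0.3]
finger_gap: 88.2
```

Emit:
{"op": "carry_out", "data": {
  "series": [
    {"jaw": 100,"dx": 0.88,"dy": 0.1065,"dz": 0,"ax": 0,"ay": 0,"az": -0.093},
    {"jaw": 100,"dx": 0.88,"dy": 0.1065,"dz": 0,"ax": 0,"ay": 0,"az": -0.093},
    {"jaw": 100,"dx": 0.88,"dy": 0.1065,"dz": 0,"ax": 0,"ay": 0,"az": -0.093},
    {"jaw": 100,"dx": 0.88,"dy": 0.1065,"dz": 0,"ax": 0,"ay": 0,"az": -0.093},
    {"jaw": 100,"dx": 0.88,"dy": 0.1065,"dz": 0,"ax": 0,"ay": 0,"az": -0.093},
    {"jaw": 100,"dx": 0.88,"dy": 0.1065,"dz": 0,"ax": 0,"ay": 0,"az": -0.093},
    {"jaw": 100,"dx": 0.88,"dy": 0.1065,"dz": 0,"ax": 0,"ay": 0,"az": -0.093}
  ]
}}

```text
clock: 3.4
eef_pos: [629.6, 300.6, 314.2]
tool_rot: [0.708, 0.706, -0.0, 0.0]
ft_force: [-0.0, -0.1, 0.8]
finger_gap: 87.6
```

```bash
python3 - <<'E'
from h import *
d=wrist("w2");w=cloud(d)
m=(w[...,2]>103)&(w[...,2]<116)&(abs(w[...,0]-630)<70)&(abs(w[...,1]-300)<89)
print("carton",m.sum(),cv2.minAreaRect(cast(d,biggest(m),110).astype(np.float32)))
for nm,x,y,h in[("buck",530,413,94),("jar_b",429,394,112),("open",538,323,106),("tin_a",428,157,101)]:
    try:print(nm,*circ(d,w,x,y,h,tol=6))
    except Exception as e:print(nm,e)
E
```

```text
[629.6 300.6 314.2] [ 7.082e-01  7.060e-01 -0.000e+00  3.000e-04] [ 0.28  0.64  0.63 -0.    1.87  0.28] 3.4
carton 5495 ((631.6824340820312, 302.1014404296875), (47.755245208740234, 150.00355529785156), 0.2951852083206177)
buck [523.2 410.4] [55.1 56.6] 741
jar_b [431.8 396.4] [56.1 58. ] 2597
open [539.4 325.6] [50.6 51.5] 527
tin_a [422.1 166.2] [38.8 65.6] 1011
```

View pics/w2.png

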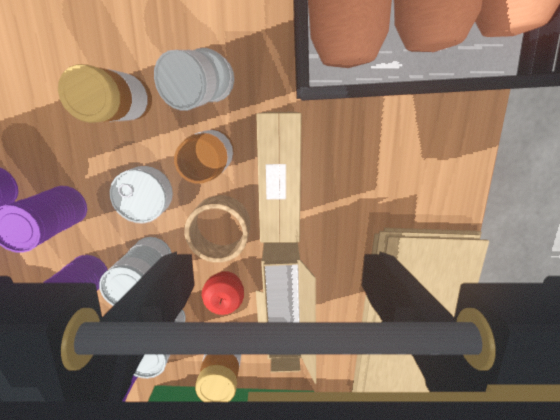

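Emit:
{"op": "carry_out", "data": {
  "series": [
    {"jaw": 82,"dx": 0.01,"dy": 0.013,"dz": 0.9,"ax": 0,"ay": 0,"az": 0},
    {"jaw": 82,"dx": 0.01,"dy": 0.013,"dz": 0.9,"ax": 0,"ay": 0,"az": 0},
    {"jaw": 82,"dx": 0.01,"dy": 0.013,"dz": 0.9,"ax": 0,"ay": 0,"az": 0},
    {"jaw": 82,"dx": 0.01,"dy": 0.013,"dz": 0.9,"ax": 0,"ay": 0,"az": 0},
    {"jaw": 82,"dx": 0.01,"dy": 0.013,"dz": 0.9,"ax": 0,"ay": 0,"az": 0}
  ]
}}

```text
clock: 3.87
eef_pos: [630.4, 302.9, 176.5]
tool_rot: [0.708, 0.706, -0.003, -0.001]
ft_force: [-0.1, -0.3, 0.8]
finger_gap: 72.3
```

Emit:
{"op": "carry_out", "data": {
  "series": [
    {"jaw": 82,"dx": 0,"dy": 0,"dz": 0.2,"ax": 0,"ay": 0,"az": 0},
    {"jaw": 82,"dx": 0,"dy": 0,"dz": 0.4,"ax": 0,"ay": 0,"az": 0},
    {"jaw": 82,"dx": 0,"dy": 0,"dz": 0.6,"ax": 0,"ay": 0,"az": 0},
    {"jaw": 82,"dx": 0,"dy": 0,"dz": 0.727,"ax": 0,"ay": 0,"az": 0},
    {"jaw": 82,"dx": 0,"dy": 0,"dz": 0.727,"ax": 0,"ay": 0,"az": 0},
    {"jaw": 82,"dx": 0,"dy": 0,"dz": 0.727,"ax": 0,"ay": 0,"az": 0}
  ]
}}

```text
clock: 4.37
eef_pos: [632.5, 304.4, 72.3]
tool_rot: [0.707, 0.707, 0.001, 0.001]
ft_force: [-0.3, -1.2, 0.2]
finger_gap: 72.5
```

Emit:
{"op": "carry_out", "data": {
  "series": [
    {"jaw": 40,"dx": 0,"dy": 0,"dz": 0,"ax": 0,"ay": 0,"az": 0},
    {"jaw": 40,"dx": 0,"dy": 0,"dz": 0,"ax": 0,"ay": 0,"az": 0},
    {"jaw": 40,"dx": 0,"dy": 0,"dz": 0,"ax": 0,"ay": 0,"az": 0},
    {"jaw": 40,"dx": 0,"dy": 0,"dz": 0,"ax": 0,"ay": 0,"az": 0},
    {"jaw": 40,"dx": 0,"dy": 0,"dz": 0,"ax": 0,"ay": 0,"az": 0},
    {"jaw": 40,"dx": 0,"dy": 0,"dz": 0,"ax": 0,"ay": 0,"az": 0},
    {"jaw": 40,"dx": 0,"dy": 0,"dz": 0,"ax": 0,"ay": 0,"az": 0},
    {"jaw": 40,"dx": 0,"dy": 0,"dz": 0,"ax": 0,"ay": 0,"az": 0}
  ],
  "squeeze": 22
}}

```text
clock: 5.03
eef_pos: [631.5, 304.7, 71.1]
tool_rot: [0.707, 0.707, 0.001, 0.001]
ft_force: [-0.7, -1.3, 6.0]
finger_gap: 48.0
```

Emit:
{"op": "carry_out", "data": {
  "series": [
    {"jaw": 40,"dx": 0,"dy": 0,"dz": -0.1,"ax": 0,"ay": 0,"az": 0},
    {"jaw": 40,"dx": 0,"dy": 0,"dz": -0.3,"ax": 0,"ay": 0,"az": 0},
    {"jaw": 40,"dx": 0,"dy": 0,"dz": -0.5,"ax": 0,"ay": 0,"az": 0},
    {"jaw": 40,"dx": 0,"dy": 0,"dz": -0.75,"ax": 0,"ay": 0,"az": 0},
    {"jaw": 40,"dx": 0,"dy": 0,"dz": -0.9,"ax": 0,"ay": 0,"az": 0},
    {"jaw": 40,"dx": 0,"dy": 0,"dz": -0.9,"ax": 0,"ay": 0,"az": 0}
  ]
}}

```text
clock: 5.53
eef_pos: [632.4, 305.1, 210.6]
tool_rot: [0.707, 0.707, 0.004, 0.002]
ft_force: [0.8, -0.1, -0.4]
finger_gap: 47.9
```

Emit:
{"op": "carry_out", "data": {
  "series": [
    {"jaw": 40,"dx": 0,"dy": 0,"dz": -0.2,"ax": 0,"ay": 0,"az": 0},
    {"jaw": 40,"dx": 0,"dy": 0,"dz": -0.35,"ax": 0,"ay": 0,"az": 0},
    {"jaw": 40,"dx": 0,"dy": 0,"dz": -0.35,"ax": 0,"ay": 0,"az": 0}
  ]
}}

```text
clock: 5.78
eef_pos: [631.9, 304.9, 260.5]
tool_rot: [0.707, 0.707, 0.003, 0.001]
ft_force: [1.0, -0.2, -1.4]
finger_gap: 47.7
```

Emit:
{"op": "carry_out", "data": {
  "series": [
    {"jaw": 40,"dx": -0.1,"dy": -0.04,"dz": 0,"ax": 0,"ay": 0,"az": 0},
    {"jaw": 40,"dx": -0.3,"dy": -0.12,"dz": 0,"ax": 0,"ay": 0,"az": 0},
    {"jaw": 40,"dx": -0.5,"dy": -0.2,"dz": 0,"ax": 0,"ay": 0,"az": 0},
    {"jaw": 40,"dx": -0.7,"dy": -0.28,"dz": 0,"ax": 0,"ay": 0,"az": 0},
    {"jaw": 40,"dx": -0.86,"dy": -0.338,"dz": 0,"ax": 0,"ay": 0,"az": 0}
  ]
}}

```text
clock: 6.2
eef_pos: [578.6, 173.9, 254.4]
tool_rot: [0.707, 0.707, -0.002, -0.001]
ft_force: [0.8, 0.6, -1.9]
finger_gap: 48.0
```

Emit:
{"op": "carry_out", "data": {
  "series": [
    {"jaw": 40,"dx": -0.2,"dy": -0.08,"dz": 0,"ax": 0,"ay": 0,"az": 0},
    {"jaw": 40,"dx": -0.4,"dy": -0.16,"dz": 0,"ax": 0,"ay": 0,"az": 0},
    {"jaw": 40,"dx": -0.6,"dy": -0.24,"dz": 0,"ax": 0,"ay": 0,"az": 0},
    {"jaw": 40,"dx": -0.86,"dy": -0.338,"dz": 0,"ax": 0,"ay": 0,"az": 0}
  ]
}}

```text
clock: 6.53
eef_pos: [528.1, 46.3, 254.6]
tool_rot: [0.707, 0.707, -0.001, -0.001]
ft_force: [1.0, -1.6, -2.1]
finger_gap: 48.0
```

Emit:
{"op": "carry_out", "data": {
  "series": [
    {"jaw": 40,"dx": -0.2,"dy": -0.08,"dz": 0,"ax": 0,"ay": 0,"az": 0},
    {"jaw": 40,"dx": -0.4,"dy": -0.16,"dz": 0,"ax": 0,"ay": 0,"az": 0},
    {"jaw": 40,"dx": -0.6,"dy": -0.24,"dz": 0,"ax": 0,"ay": 0,"az": 0},
    {"jaw": 40,"dx": -0.86,"dy": -0.338,"dz": 0,"ax": 0,"ay": 0,"az": 0}
  ]
}}

```text
clock: 6.87
eef_pos: [477.3, -82.5, 254.9]
tool_rot: [0.707, 0.707, -0.0, -0.002]
ft_force: [1.1, -0.7, -1.2]
finger_gap: 47.8
```

Emit:
{"op": "carry_out", "data": {
  "series": [
    {"jaw": 40,"dx": -0.2,"dy": -0.08,"dz": 0,"ax": 0,"ay": 0,"az": 0.05},
    {"jaw": 40,"dx": -0.4,"dy": -0.16,"dz": 0,"ax": 0,"ay": 0,"az": 0.098},
    {"jaw": 40,"dx": -0.6,"dy": -0.24,"dz": 0,"ax": 0,"ay": 0,"az": 0.098},
    {"jaw": 40,"dx": -0.75,"dy": -0.3,"dz": 0,"ax": 0,"ay": 0,"az": 0.098},
    {"jaw": 40,"dx": -0.86,"dy": -0.338,"dz": 0,"ax": 0,"ay": 0,"az": 0.098},
    {"jaw": 40,"dx": -0.86,"dy": -0.338,"dz": 0,"ax": 0,"ay": 0,"az": 0.098},
    {"jaw": 40,"dx": -0.86,"dy": -0.338,"dz": 0,"ax": 0,"ay": 0,"az": 0.098}
  ]
}}

```text
clock: 7.45
eef_pos: [427.3, -211.2, 255.3]
tool_rot: [0.725, 0.689, -0.0, -0.002]
ft_force: [-0.5, 0.4, -2.3]
finger_gap: 47.6
```

```bash
python3 - <<'E'
from h import *
d=wrist("w3")
E
```

```text
[ 427.3 -211.2  255.3] [ 0.725   0.6888 -0.     -0.0016] [-0.71  0.24  1.46  0.    1.45 -0.66] 7.45
```

View pics/w3.png

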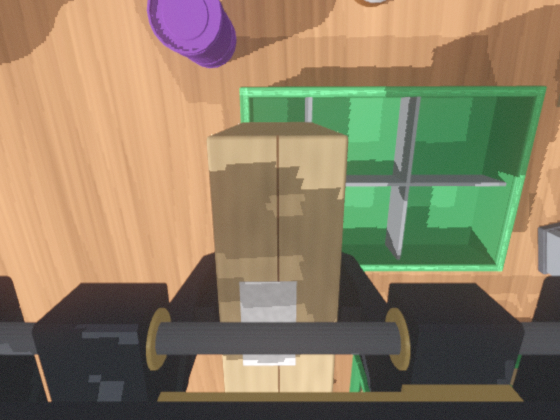

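Emit:
{"op": "carry_out", "data": {
  "series": [
    {"jaw": 40,"dx": 0,"dy": 0.009,"dz": 0.2,"ax": 0,"ay": 0,"az": 0},
    {"jaw": 40,"dx": 0,"dy": 0.009,"dz": 0.4,"ax": 0,"ay": 0,"az": 0},
    {"jaw": 40,"dx": 0,"dy": 0.009,"dz": 0.6,"ax": 0,"ay": 0,"az": 0},
    {"jaw": 40,"dx": 0,"dy": 0.009,"dz": 0.75,"ax": 0,"ay": 0,"az": 0},
    {"jaw": 40,"dx": 0,"dy": 0.009,"dz": 0.75,"ax": 0,"ay": 0,"az": 0},
    {"jaw": 40,"dx": 0,"dy": 0.009,"dz": 0.75,"ax": 0,"ay": 0,"az": 0}
  ]
}}

```text
clock: 8.0
eef_pos: [429.4, -210.2, 144.3]
tool_rot: [0.724, 0.69, -0.0, -0.001]
ft_force: [-0.1, -0.2, -1.8]
finger_gap: 47.7
```

Emit:
{"op": "carry_out", "data": {
  "series": [
    {"jaw": 40,"dx": 0,"dy": 0,"dz": 0.1,"ax": 0,"ay": 0,"az": 0},
    {"jaw": 40,"dx": 0,"dy": 0,"dz": 0.2,"ax": 0,"ay": 0,"az": 0},
    {"jaw": 40,"dx": 0,"dy": 0,"dz": 0.28,"ax": 0,"ay": 0,"az": 0},
    {"jaw": 40,"dx": 0,"dy": 0,"dz": 0.36,"ax": 0,"ay": 0,"az": 0},
    {"jaw": 40,"dx": 0,"dy": 0,"dz": 0.36,"ax": 0,"ay": 0,"az": 0},
    {"jaw": 40,"dx": 0,"dy": 0,"dz": 0.36,"ax": 0,"ay": 0,"az": 0}
  ]
}}

```text
clock: 8.5
eef_pos: [430.0, -211.4, 91.9]
tool_rot: [0.724, 0.69, 0.0, 0.001]
ft_force: [0.2, 0.3, -0.6]
finger_gap: 47.9
```

Emit:
{"op": "carry_out", "data": {
  "series": [
    {"jaw": 40,"dx": 0,"dy": -0.007,"dz": 0.04,"ax": 0,"ay": 0,"az": 0},
    {"jaw": 40,"dx": 0,"dy": -0.007,"dz": 0.07,"ax": 0,"ay": 0,"az": 0},
    {"jaw": 40,"dx": 0,"dy": -0.007,"dz": 0.09,"ax": 0,"ay": 0,"az": 0},
    {"jaw": 40,"dx": 0,"dy": -0.007,"dz": 0.09,"ax": 0,"ay": 0,"az": 0},
    {"jaw": 40,"dx": 0,"dy": -0.007,"dz": 0.09,"ax": 0,"ay": 0,"az": 0}
  ]
}}

```text
clock: 8.92
eef_pos: [428.3, -211.3, 77.2]
tool_rot: [0.724, 0.689, 0.0, -0.0]
ft_force: [-0.4, -0.3, -0.9]
finger_gap: 47.7
```

Emit:
{"op": "carry_out", "data": {
  "series": [
    {"jaw": 40,"dx": 0,"dy": 0,"dz": 0.005,"ax": 0,"ay": 0,"az": 0},
    {"jaw": 40,"dx": 0,"dy": 0,"dz": 0.01,"ax": 0,"ay": 0,"az": 0},
    {"jaw": 40,"dx": 0,"dy": 0,"dz": 0.01,"ax": 0,"ay": 0,"az": 0}
  ]
}}

```text
clock: 9.17
eef_pos: [428.3, -211.3, 75.7]
tool_rot: [0.724, 0.689, 0.0, -0.0]
ft_force: [-0.0, 0.4, -2.1]
finger_gap: 47.9
```

Emit:
{"op": "carry_out", "data": {
  "series": [
    {"jaw": 40,"dx": 0,"dy": 0,"dz": 0.005,"ax": 0,"ay": 0,"az": 0},
    {"jaw": 40,"dx": 0,"dy": 0,"dz": 0.007,"ax": 0,"ay": 0,"az": 0},
    {"jaw": 40,"dx": 0,"dy": 0,"dz": 0.007,"ax": 0,"ay": 0,"az": 0}
  ]
}}

```text
clock: 9.42
eef_pos: [428.4, -211.4, 75.1]
tool_rot: [0.724, 0.689, -0.0, 0.0]
ft_force: [-1.5, 0.9, 4.4]
finger_gap: 47.7
```

Emit:
{"op": "carry_out", "data": {
  "series": [
    {"jaw": 57,"dx": 0,"dy": 0,"dz": 0,"ax": 0,"ay": 0,"az": 0},
    {"jaw": 60,"dx": 0,"dy": 0,"dz": 0,"ax": 0,"ay": 0,"az": 0},
    {"jaw": 66,"dx": 0,"dy": 0,"dz": 0,"ax": 0,"ay": 0,"az": 0},
    {"jaw": 72,"dx": 0,"dy": 0,"dz": 0,"ax": 0,"ay": 0,"az": 0},
    {"jaw": 72,"dx": 0,"dy": 0,"dz": 0,"ax": 0,"ay": 0,"az": 0},
    {"jaw": 72,"dx": 0,"dy": 0,"dz": -0.05,"ax": 0,"ay": 0,"az": 0},
    {"jaw": 72,"dx": 0,"dy": 0,"dz": -0.2,"ax": 0,"ay": 0,"az": 0},
    {"jaw": 72,"dx": 0,"dy": 0,"dz": -0.4,"ax": 0,"ay": 0,"az": 0},
    {"jaw": 80,"dx": 0,"dy": 0,"dz": -0.65,"ax": 0,"ay": 0,"az": 0},
    {"jaw": 85,"dx": 0,"dy": 0,"dz": -0.9,"ax": 0,"ay": 0,"az": 0}
  ]
}}

```text
clock: 10.25
eef_pos: [427.9, -210.9, 211.6]
tool_rot: [0.724, 0.689, -0.0, -0.0]
ft_force: [2.3, -0.0, 0.3]
finger_gap: 74.0
```

Emit:
{"op": "carry_out", "data": {
  "series": [
    {"jaw": 90,"dx": 0.725,"dy": 0.337,"dz": -0.25,"ax": 0,"ay": 0,"az": 0},
    {"jaw": 90,"dx": 0.725,"dy": 0.337,"dz": -0.25,"ax": 0,"ay": 0,"az": 0},
    {"jaw": 90,"dx": 0.725,"dy": 0.337,"dz": -0.25,"ax": 0,"ay": 0,"az": 0},
    {"jaw": 90,"dx": 0.725,"dy": 0.337,"dz": -0.25,"ax": 0,"ay": 0,"az": 0}
  ]
}}

```text
clock: 10.58
eef_pos: [486.4, -100.5, 250.2]
tool_rot: [0.723, 0.691, 0.002, 0.002]
ft_force: [-1.1, 0.4, 0.4]
finger_gap: 79.2
```

Emit:
{"op": "carry_out", "data": {
  "series": [
    {"jaw": 90,"dx": 0.725,"dy": 0.337,"dz": -0.25,"ax": 0,"ay": 0,"az": 0},
    {"jaw": 90,"dx": 0.725,"dy": 0.337,"dz": -0.25,"ax": 0,"ay": 0,"az": 0},
    {"jaw": 90,"dx": 0.725,"dy": 0.337,"dz": -0.25,"ax": 0,"ay": 0,"az": 0},
    {"jaw": 90,"dx": 0.725,"dy": 0.337,"dz": -0.25,"ax": 0,"ay": 0,"az": 0},
    {"jaw": 90,"dx": 0.725,"dy": 0.337,"dz": -0.25,"ax": 0,"ay": 0,"az": 0},
    {"jaw": 90,"dx": 0.725,"dy": 0.337,"dz": -0.25,"ax": 0,"ay": 0,"az": 0}
  ]
}}

```text
clock: 11.08
eef_pos: [539.6, 0.7, 284.5]
tool_rot: [0.724, 0.69, -0.0, -0.0]
ft_force: [0.2, -0.8, -0.2]
finger_gap: 79.3
```

```bash
python3 - <<'E'
from h import *
d=wrist("w4");w=cloud(d)
for nm,x,y,h in[("jar_a",540,0,112),("tin_a",428,157,101),("tin_b",439,41,101)]:
    try:print(nm,*circ(d,w,x,y,h,tol=6))
    except Exception as e:print(nm,e)
from plant import env
d=env.get_image("top");np.savez("top2.npz",**d);w=cloud(d)
m=(w[...,2]>104)&(w[...,2]<124)&(abs(w[...,0]-430)<60)&(abs(w[...,1]+212)<100)
print("carton",m.sum(),cv2.minAreaRect(cast(d,biggest(m),114).astype(np.float32)))
E
```

```text
[539.6   0.7 284.5] [ 7.243e-01  6.895e-01 -4.000e-04 -2.000e-04] [-0.22  0.33  1.24 -0.    1.57 -0.17] 11.0833
jar_a [5.397e+02 5.000e-01] [55.8 56.4] 2278
tin_a [428.1 155.6] [55.4 63. ] 3613
tin_b [438.9  41.1] [60.5 61.4] 2779
carton 1187 ((428.60552978515625, -212.96148681640625), (149.37936401367188, 48.62318420410156), 87.53253936767578)
```

View pics/w4.png

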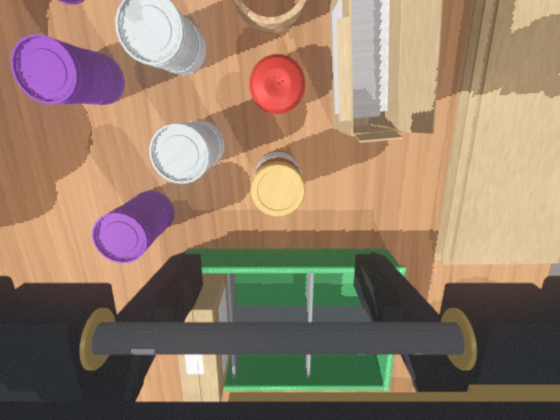

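Emit:
{"op": "carry_out", "data": {
  "series": [
    {"jaw": 90,"dx": 0,"dy": 0,"dz": 0.8,"ax": 0,"ay": 0,"az": 0},
    {"jaw": 90,"dx": 0,"dy": 0,"dz": 0.8,"ax": 0,"ay": 0,"az": 0},
    {"jaw": 90,"dx": 0,"dy": 0,"dz": 0.8,"ax": 0,"ay": 0,"az": 0},
    {"jaw": 90,"dx": 0,"dy": 0,"dz": 0.8,"ax": 0,"ay": 0,"az": 0}
  ]
}}

```text
clock: 11.52
eef_pos: [536.5, 0.3, 158.6]
tool_rot: [0.725, 0.689, -0.004, -0.005]
ft_force: [0.2, 0.1, -0.3]
finger_gap: 79.5
```

Emit:
{"op": "carry_out", "data": {
  "series": [
    {"jaw": 90,"dx": 0,"dy": 0,"dz": 0.2,"ax": 0,"ay": 0,"az": 0},
    {"jaw": 90,"dx": 0,"dy": 0,"dz": 0.4,"ax": 0,"ay": 0,"az": 0},
    {"jaw": 90,"dx": 0,"dy": 0,"dz": 0.55,"ax": 0,"ay": 0,"az": 0},
    {"jaw": 90,"dx": 0,"dy": 0,"dz": 0.63,"ax": 0,"ay": 0,"az": 0},
    {"jaw": 90,"dx": 0,"dy": 0,"dz": 0.63,"ax": 0,"ay": 0,"az": 0},
    {"jaw": 90,"dx": 0,"dy": 0,"dz": 0.63,"ax": 0,"ay": 0,"az": 0}
  ]
}}

```text
clock: 12.02
eef_pos: [540.8, 0.1, 71.6]
tool_rot: [0.725, 0.689, 0.0, 0.0]
ft_force: [-0.2, -0.3, 0.0]
finger_gap: 79.4
```

Emit:
{"op": "carry_out", "data": {
  "series": [
    {"jaw": 50,"dx": 0,"dy": 0,"dz": 0,"ax": 0,"ay": 0,"az": 0},
    {"jaw": 50,"dx": 0,"dy": 0,"dz": 0,"ax": 0,"ay": 0,"az": 0},
    {"jaw": 50,"dx": 0,"dy": 0,"dz": 0,"ax": 0,"ay": 0,"az": 0},
    {"jaw": 50,"dx": 0,"dy": 0,"dz": 0,"ax": 0,"ay": 0,"az": 0},
    {"jaw": 50,"dx": 0,"dy": 0,"dz": 0,"ax": 0,"ay": 0,"az": 0},
    {"jaw": 50,"dx": 0,"dy": 0,"dz": 0,"ax": 0,"ay": 0,"az": 0},
    {"jaw": 50,"dx": 0,"dy": 0,"dz": 0,"ax": 0,"ay": 0,"az": 0}
  ],
  "squeeze": 30
}}

```text
clock: 12.6
eef_pos: [540.3, 0.8, 71.1]
tool_rot: [0.724, 0.689, 0.0, 0.001]
ft_force: [-2.7, -0.0, 6.2]
finger_gap: 57.3
```

Emit:
{"op": "carry_out", "data": {
  "series": [
    {"jaw": 50,"dx": 0,"dy": 0,"dz": -0.1,"ax": 0,"ay": 0,"az": 0},
    {"jaw": 50,"dx": 0,"dy": 0,"dz": -0.3,"ax": 0,"ay": 0,"az": 0},
    {"jaw": 50,"dx": 0,"dy": 0,"dz": -0.55,"ax": 0,"ay": 0,"az": 0},
    {"jaw": 50,"dx": 0,"dy": 0,"dz": -0.8,"ax": 0,"ay": 0,"az": 0},
    {"jaw": 50,"dx": 0,"dy": 0,"dz": -0.95,"ax": 0,"ay": 0,"az": 0},
    {"jaw": 50,"dx": 0,"dy": 0,"dz": -0.95,"ax": 0,"ay": 0,"az": 0}
  ]
}}

```text
clock: 13.1
eef_pos: [541.6, 0.7, 217.5]
tool_rot: [0.724, 0.689, 0.003, 0.004]
ft_force: [0.9, -0.3, -2.8]
finger_gap: 57.1
```

Emit:
{"op": "carry_out", "data": {
  "series": [
    {"jaw": 50,"dx": -0.1,"dy": -0.004,"dz": 0,"ax": 0,"ay": 0,"az": 0},
    {"jaw": 50,"dx": -0.3,"dy": -0.012,"dz": 0,"ax": 0,"ay": 0,"az": 0},
    {"jaw": 50,"dx": -0.5,"dy": -0.02,"dz": 0,"ax": 0,"ay": 0,"az": 0},
    {"jaw": 50,"dx": -0.7,"dy": -0.028,"dz": 0,"ax": 0,"ay": 0,"az": 0},
    {"jaw": 50,"dx": -0.89,"dy": -0.037,"dz": 0,"ax": 0,"ay": 0,"az": 0}
  ]
}}

```text
clock: 13.52
eef_pos: [527.1, -133.3, 211.1]
tool_rot: [0.724, 0.689, -0.0, -0.001]
ft_force: [-0.0, 0.1, -2.7]
finger_gap: 57.7
```

Emit:
{"op": "carry_out", "data": {
  "series": [
    {"jaw": 50,"dx": -0.2,"dy": -0.007,"dz": 0,"ax": 0,"ay": 0,"az": 0},
    {"jaw": 50,"dx": -0.4,"dy": -0.015,"dz": 0,"ax": 0,"ay": 0,"az": 0},
    {"jaw": 50,"dx": -0.6,"dy": -0.024,"dz": 0,"ax": 0,"ay": 0,"az": 0},
    {"jaw": 50,"dx": -0.8,"dy": -0.037,"dz": 0,"ax": 0,"ay": 0,"az": 0},
    {"jaw": 50,"dx": -0.89,"dy": -0.037,"dz": 0,"ax": 0,"ay": 0,"az": 0},
    {"jaw": 50,"dx": -0.89,"dy": -0.037,"dz": 0,"ax": 0,"ay": 0,"az": 0},
    {"jaw": 50,"dx": -0.89,"dy": -0.037,"dz": 0,"ax": 0,"ay": 0,"az": 0}
  ]
}}

```text
clock: 14.1
eef_pos: [515.4, -264.9, 211.4]
tool_rot: [0.725, 0.689, 0.0, -0.001]
ft_force: [0.3, 0.3, -2.3]
finger_gap: 57.6
```

Emit:
{"op": "carry_out", "data": {
  "series": [
    {"jaw": 50,"dx": 0,"dy": 0,"dz": 0.15,"ax": 0,"ay": 0,"az": 0},
    {"jaw": 50,"dx": 0,"dy": 0,"dz": 0.35,"ax": 0,"ay": 0,"az": 0},
    {"jaw": 50,"dx": 0,"dy": 0,"dz": 0.55,"ax": 0,"ay": 0,"az": 0},
    {"jaw": 50,"dx": 0,"dy": 0,"dz": 0.7,"ax": 0,"ay": 0,"az": 0},
    {"jaw": 50,"dx": 0,"dy": 0,"dz": 0.8,"ax": 0,"ay": 0,"az": 0},
    {"jaw": 50,"dx": 0,"dy": 0,"dz": 0.8,"ax": 0,"ay": 0,"az": 0},
    {"jaw": 50,"dx": 0,"dy": 0,"dz": 0.8,"ax": 0,"ay": 0,"az": 0}
  ]
}}

```text
clock: 14.68
eef_pos: [515.9, -263.8, 92.5]
tool_rot: [0.724, 0.69, 0.0, -0.001]
ft_force: [-0.1, 0.2, -2.6]
finger_gap: 57.4
```

Emit:
{"op": "carry_out", "data": {
  "series": [
    {"jaw": 50,"dx": 0,"dy": 0,"dz": 0.04,"ax": 0,"ay": 0,"az": 0},
    {"jaw": 50,"dx": 0,"dy": 0,"dz": 0.07,"ax": 0,"ay": 0,"az": 0},
    {"jaw": 50,"dx": 0,"dy": 0,"dz": 0.09,"ax": 0,"ay": 0,"az": 0},
    {"jaw": 50,"dx": 0,"dy": 0,"dz": 0.1,"ax": 0,"ay": 0,"az": 0},
    {"jaw": 50,"dx": 0,"dy": 0,"dz": 0.105,"ax": 0,"ay": 0,"az": 0},
    {"jaw": 50,"dx": 0,"dy": 0,"dz": 0.11,"ax": 0,"ay": 0,"az": 0},
    {"jaw": 50,"dx": 0,"dy": 0,"dz": 0.11,"ax": 0,"ay": 0,"az": 0}
  ]
}}

```text
clock: 15.27
eef_pos: [515.8, -265.3, 76.2]
tool_rot: [0.724, 0.689, 0.0, 0.0]
ft_force: [-0.1, 0.6, -1.8]
finger_gap: 57.3
```

Emit:
{"op": "carry_out", "data": {
  "series": [
    {"jaw": 50,"dx": 0,"dy": 0,"dz": 0.004,"ax": 0,"ay": 0,"az": 0},
    {"jaw": 50,"dx": 0,"dy": 0,"dz": 0.005,"ax": 0,"ay": 0,"az": 0},
    {"jaw": 50,"dx": 0,"dy": 0,"dz": 0.005,"ax": 0,"ay": 0,"az": 0}
  ]
}}

```text
clock: 15.52
eef_pos: [515.8, -265.2, 75.4]
tool_rot: [0.724, 0.689, 0.0, 0.0]
ft_force: [-0.3, 0.3, -3.9]
finger_gap: 57.4
```

Emit:
{"op": "carry_out", "data": {
  "series": [
    {"jaw": 50,"dx": 0,"dy": 0,"dz": 0.004,"ax": 0,"ay": 0,"az": 0},
    {"jaw": 50,"dx": 0,"dy": 0,"dz": 0.006,"ax": 0,"ay": 0,"az": 0},
    {"jaw": 50,"dx": 0,"dy": 0,"dz": 0.006,"ax": 0,"ay": 0,"az": 0}
  ]
}}

```text
clock: 15.77
eef_pos: [515.8, -265.4, 75.1]
tool_rot: [0.724, 0.689, -0.0, 0.0]
ft_force: [-2.1, -0.8, 4.8]
finger_gap: 57.1
```

Emit:
{"op": "carry_out", "data": {
  "series": [
    {"jaw": 67,"dx": 0,"dy": 0,"dz": 0,"ax": 0,"ay": 0,"az": 0},
    {"jaw": 70,"dx": 0,"dy": 0,"dz": 0,"ax": 0,"ay": 0,"az": 0},
    {"jaw": 75,"dx": 0,"dy": 0,"dz": 0,"ax": 0,"ay": 0,"az": 0},
    {"jaw": 80,"dx": 0,"dy": 0,"dz": 0,"ax": 0,"ay": 0,"az": 0},
    {"jaw": 80,"dx": 0,"dy": 0,"dz": 0,"ax": 0,"ay": 0,"az": 0},
    {"jaw": 80,"dx": 0,"dy": 0,"dz": -0.05,"ax": 0,"ay": 0,"az": 0},
    {"jaw": 80,"dx": 0,"dy": 0,"dz": -0.2,"ax": 0,"ay": 0,"az": 0},
    {"jaw": 80,"dx": 0,"dy": 0,"dz": -0.4,"ax": 0,"ay": 0,"az": 0},
    {"jaw": 80,"dx": 0,"dy": 0,"dz": -0.65,"ax": 0,"ay": 0,"az": 0},
    {"jaw": 85,"dx": 0,"dy": 0,"dz": -0.9,"ax": 0,"ay": 0,"az": 0}
  ]
}}

```text
clock: 16.6
eef_pos: [515.4, -264.9, 211.4]
tool_rot: [0.724, 0.689, -0.0, -0.0]
ft_force: [0.8, -0.1, 0.2]
finger_gap: 74.3
```

Emit:
{"op": "carry_out", "data": {
  "series": [
    {"jaw": 90,"dx": 0.873,"dy": -0.157,"dz": -0.25,"ax": 0,"ay": 0,"az": 0},
    {"jaw": 90,"dx": 0.873,"dy": -0.157,"dz": -0.25,"ax": 0,"ay": 0,"az": 0},
    {"jaw": 90,"dx": 0.873,"dy": -0.157,"dz": -0.25,"ax": 0,"ay": 0,"az": 0},
    {"jaw": 90,"dx": 0.873,"dy": -0.157,"dz": -0.25,"ax": 0,"ay": 0,"az": 0}
  ]
}}

```text
clock: 16.93
eef_pos: [498.1, -129.3, 249.6]
tool_rot: [0.723, 0.69, 0.001, 0.001]
ft_force: [0.5, -0.1, 0.7]
finger_gap: 79.3
```

Emit:
{"op": "carry_out", "data": {
  "series": [
    {"jaw": 90,"dx": 0.873,"dy": -0.157,"dz": -0.25,"ax": 0,"ay": 0,"az": 0},
    {"jaw": 90,"dx": 0.873,"dy": -0.157,"dz": -0.25,"ax": 0,"ay": 0,"az": 0},
    {"jaw": 90,"dx": 0.873,"dy": -0.157,"dz": -0.25,"ax": 0,"ay": 0,"az": 0},
    {"jaw": 90,"dx": 0.873,"dy": -0.157,"dz": -0.25,"ax": 0,"ay": 0,"az": 0}
  ]
}}

```text
clock: 17.27
eef_pos: [481.0, 2.3, 286.7]
tool_rot: [0.723, 0.69, 0.001, 0.001]
ft_force: [-0.3, -0.9, 0.6]
finger_gap: 79.6
```

Emit:
{"op": "carry_out", "data": {
  "series": [
    {"jaw": 90,"dx": 0.873,"dy": -0.157,"dz": 0,"ax": 0,"ay": 0,"az": 0},
    {"jaw": 90,"dx": 0.873,"dy": -0.157,"dz": 0,"ax": 0,"ay": 0,"az": 0},
    {"jaw": 90,"dx": 0.873,"dy": -0.157,"dz": 0,"ax": 0,"ay": 0,"az": 0},
    {"jaw": 90,"dx": 0.873,"dy": -0.157,"dz": 0,"ax": 0,"ay": 0,"az": 0}
  ]
}}

```text
clock: 17.6
eef_pos: [463.5, 134.9, 285.0]
tool_rot: [0.723, 0.691, 0.001, -0.0]
ft_force: [-0.1, -0.4, 0.5]
finger_gap: 79.5
```

Emit:
{"op": "carry_out", "data": {
  "series": [
    {"jaw": 90,"dx": 0.873,"dy": -0.157,"dz": 0,"ax": 0,"ay": 0,"az": 0},
    {"jaw": 90,"dx": 0.873,"dy": -0.157,"dz": 0,"ax": 0,"ay": 0,"az": 0},
    {"jaw": 90,"dx": 0.873,"dy": -0.157,"dz": 0,"ax": 0,"ay": 0,"az": 0},
    {"jaw": 90,"dx": 0.873,"dy": -0.157,"dz": 0,"ax": 0,"ay": 0,"az": 0}
  ]
}}

```text
clock: 17.93
eef_pos: [446.6, 266.7, 284.6]
tool_rot: [0.723, 0.691, 0.0, -0.0]
ft_force: [-0.2, 0.4, 0.9]
finger_gap: 78.9
```

Emit:
{"op": "carry_out", "data": {
  "series": [
    {"jaw": 90,"dx": 0.873,"dy": -0.157,"dz": 0,"ax": 0,"ay": 0,"az": 1},
    {"jaw": 90,"dx": 0.873,"dy": -0.157,"dz": 0,"ax": 0,"ay": 0,"az": 1},
    {"jaw": 90,"dx": 0.873,"dy": -0.157,"dz": 0,"ax": 0,"ay": 0,"az": 1},
    {"jaw": 90,"dx": 0.873,"dy": -0.157,"dz": 0,"ax": 0,"ay": 0,"az": 1},
    {"jaw": 90,"dx": 0.873,"dy": -0.157,"dz": 0,"ax": 0,"ay": 0,"az": 1},
    {"jaw": 90,"dx": 0.873,"dy": -0.157,"dz": 0,"ax": 0,"ay": 0,"az": 1},
    {"jaw": 90,"dx": 0.873,"dy": -0.157,"dz": 0,"ax": 0,"ay": 0,"az": 1}
  ]
}}

```text
clock: 18.52
eef_pos: [431.0, 394.0, 284.5]
tool_rot: [0.872, 0.489, -0.0, 0.0]
ft_force: [-1.1, 0.7, -0.3]
finger_gap: 79.2
```

```bash
python3 - <<'E'
from h import *
d=wrist("w5");w=cloud(d)
for nm,x,y,h in[("jar_b",430,395,112),("buck",525,410,94)]:
    try:print(nm,*circ(d,w,x,y,h,tol=6))
    except Exception as e:print(nm,e)
from plant import env
d=env.get_image("top");np.savez("top3.npz",**d);w=cloud(d)
print("jar_a in cell",*circ(d,w,516,-265,116,tol=9))
E
```

```text
[431.  394.  284.5] [ 8.722e-01  4.892e-01 -1.000e-04  2.000e-04] [ 0.54  0.42  1.11 -0.    1.62  1.09] 18.5167
jar_b [430.2 397.3] [56.  56.4] 2304
buck [529.  415.4] [42.3 52.6] 786
jar_a in cell [ 515.2 -265.4] [55.7 56.7] 426
```

View pics/w5.png

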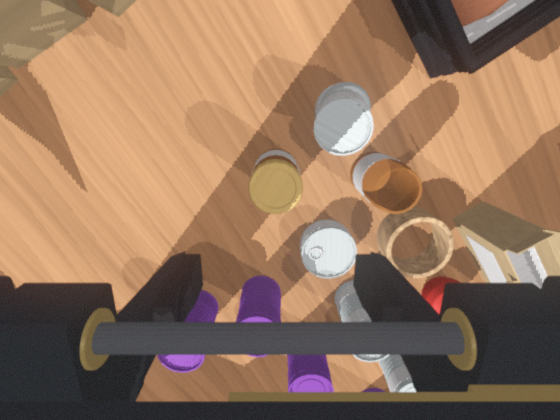

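Emit:
{"op": "carry_out", "data": {
  "series": [
    {"jaw": 90,"dx": 0.014,"dy": -0.013,"dz": 0.8,"ax": 0,"ay": 0,"az": 0},
    {"jaw": 90,"dx": 0.014,"dy": -0.013,"dz": 0.8,"ax": 0,"ay": 0,"az": 0},
    {"jaw": 90,"dx": 0.014,"dy": -0.013,"dz": 0.8,"ax": 0,"ay": 0,"az": 0},
    {"jaw": 90,"dx": 0.014,"dy": -0.013,"dz": 0.8,"ax": 0,"ay": 0,"az": 0}
  ]
}}

```text
clock: 18.95
eef_pos: [427.8, 395.0, 158.3]
tool_rot: [0.873, 0.489, -0.006, 0.0]
ft_force: [-0.6, -0.7, -0.2]
finger_gap: 79.3
```

Emit:
{"op": "carry_out", "data": {
  "series": [
    {"jaw": 90,"dx": 0,"dy": 0,"dz": 0.2,"ax": 0,"ay": 0,"az": 0},
    {"jaw": 90,"dx": 0,"dy": 0,"dz": 0.4,"ax": 0,"ay": 0,"az": 0},
    {"jaw": 90,"dx": 0,"dy": 0,"dz": 0.55,"ax": 0,"ay": 0,"az": 0},
    {"jaw": 90,"dx": 0,"dy": 0,"dz": 0.63,"ax": 0,"ay": 0,"az": 0},
    {"jaw": 90,"dx": 0,"dy": 0,"dz": 0.63,"ax": 0,"ay": 0,"az": 0},
    {"jaw": 90,"dx": 0,"dy": 0,"dz": 0.63,"ax": 0,"ay": 0,"az": 0}
  ]
}}

```text
clock: 19.45
eef_pos: [431.1, 397.5, 71.7]
tool_rot: [0.872, 0.489, 0.001, -0.0]
ft_force: [0.6, 0.8, 0.2]
finger_gap: 79.2
```

Emit:
{"op": "carry_out", "data": {
  "series": [
    {"jaw": 50,"dx": 0,"dy": 0,"dz": 0,"ax": 0,"ay": 0,"az": 0},
    {"jaw": 50,"dx": 0,"dy": 0,"dz": 0,"ax": 0,"ay": 0,"az": 0},
    {"jaw": 50,"dx": 0,"dy": 0,"dz": 0,"ax": 0,"ay": 0,"az": 0},
    {"jaw": 50,"dx": 0,"dy": 0,"dz": 0,"ax": 0,"ay": 0,"az": 0},
    {"jaw": 50,"dx": 0,"dy": 0,"dz": 0,"ax": 0,"ay": 0,"az": 0},
    {"jaw": 50,"dx": 0,"dy": 0,"dz": 0,"ax": 0,"ay": 0,"az": 0},
    {"jaw": 50,"dx": 0,"dy": 0,"dz": 0,"ax": 0,"ay": 0,"az": 0}
  ],
  "squeeze": 30
}}

```text
clock: 20.03
eef_pos: [430.3, 397.7, 71.1]
tool_rot: [0.872, 0.489, 0.001, -0.0]
ft_force: [-1.5, -0.8, 5.8]
finger_gap: 57.2
```

Emit:
{"op": "carry_out", "data": {
  "series": [
    {"jaw": 50,"dx": 0,"dy": 0,"dz": -0.1,"ax": 0,"ay": 0,"az": 0},
    {"jaw": 50,"dx": 0,"dy": 0,"dz": -0.3,"ax": 0,"ay": 0,"az": 0},
    {"jaw": 50,"dx": 0,"dy": 0,"dz": -0.55,"ax": 0,"ay": 0,"az": 0},
    {"jaw": 50,"dx": 0,"dy": 0,"dz": -0.8,"ax": 0,"ay": 0,"az": 0},
    {"jaw": 50,"dx": 0,"dy": 0,"dz": -0.95,"ax": 0,"ay": 0,"az": 0},
    {"jaw": 50,"dx": 0,"dy": 0,"dz": -0.95,"ax": 0,"ay": 0,"az": 0}
  ]
}}

```text
clock: 20.53
eef_pos: [431.2, 398.2, 217.4]
tool_rot: [0.872, 0.489, 0.004, -0.0]
ft_force: [0.2, 0.7, -3.9]
finger_gap: 57.3
```

Emit:
{"op": "carry_out", "data": {
  "series": [
    {"jaw": 50,"dx": -0.1,"dy": 0.09,"dz": 0,"ax": 0,"ay": 0,"az": -0.15},
    {"jaw": 50,"dx": -0.22,"dy": 0.19,"dz": 0,"ax": 0,"ay": 0,"az": -0.4},
    {"jaw": 50,"dx": -0.34,"dy": 0.29,"dz": 0,"ax": 0,"ay": 0,"az": -0.65},
    {"jaw": 50,"dx": -0.46,"dy": 0.39,"dz": 0,"ax": 0,"ay": 0,"az": -0.85},
    {"jaw": 50,"dx": -0.58,"dy": 0.495,"dz": 0,"ax": 0,"ay": 0,"az": -1},
    {"jaw": 50,"dx": -0.58,"dy": 0.495,"dz": 0,"ax": 0,"ay": 0,"az": -1}
  ]
}}

```text
clock: 21.03
eef_pos: [447.8, 281.2, 210.5]
tool_rot: [0.724, 0.69, -0.002, -0.0]
ft_force: [0.8, 0.7, -2.3]
finger_gap: 57.5
```

Emit:
{"op": "carry_out", "data": {
  "series": [
    {"jaw": 50,"dx": -0.15,"dy": 0.03,"dz": 0,"ax": 0,"ay": 0,"az": 0},
    {"jaw": 50,"dx": -0.35,"dy": 0.07,"dz": 0,"ax": 0,"ay": 0,"az": 0},
    {"jaw": 50,"dx": -0.57,"dy": 0.12,"dz": 0,"ax": 0,"ay": 0,"az": 0},
    {"jaw": 50,"dx": -0.79,"dy": 0.165,"dz": 0,"ax": 0,"ay": 0,"az": 0},
    {"jaw": 50,"dx": -0.995,"dy": 0.2095,"dz": 0,"ax": 0,"ay": 0,"az": 0}
  ]
}}

```text
clock: 21.45
eef_pos: [471.2, 132.6, 210.9]
tool_rot: [0.725, 0.689, -0.001, -0.001]
ft_force: [0.8, 0.8, -3.1]
finger_gap: 56.9
```

Emit:
{"op": "carry_out", "data": {
  "series": [
    {"jaw": 50,"dx": -0.22,"dy": 0.045,"dz": 0,"ax": 0,"ay": 0,"az": 0},
    {"jaw": 50,"dx": -0.42,"dy": 0.09,"dz": 0,"ax": 0,"ay": 0,"az": 0},
    {"jaw": 50,"dx": -0.62,"dy": 0.13,"dz": 0,"ax": 0,"ay": 0,"az": 0},
    {"jaw": 50,"dx": -0.82,"dy": 0.17,"dz": 0,"ax": 0,"ay": 0,"az": 0},
    {"jaw": 50,"dx": -0.995,"dy": 0.2095,"dz": 0,"ax": 0,"ay": 0,"az": 0}
  ]
}}

```text
clock: 21.87
eef_pos: [495.4, -18.1, 210.9]
tool_rot: [0.725, 0.689, -0.001, -0.001]
ft_force: [0.2, 0.5, -3.0]
finger_gap: 57.3
```

Emit:
{"op": "carry_out", "data": {
  "series": [
    {"jaw": 50,"dx": -0.22,"dy": 0.045,"dz": 0,"ax": 0,"ay": 0,"az": 0},
    {"jaw": 50,"dx": -0.42,"dy": 0.09,"dz": 0,"ax": 0,"ay": 0,"az": 0},
    {"jaw": 50,"dx": -0.62,"dy": 0.13,"dz": 0,"ax": 0,"ay": 0,"az": 0},
    {"jaw": 50,"dx": -0.82,"dy": 0.17,"dz": 0,"ax": 0,"ay": 0,"az": 0},
    {"jaw": 50,"dx": -0.94,"dy": 0.2,"dz": 0,"ax": 0,"ay": 0,"az": 0},
    {"jaw": 50,"dx": -0.995,"dy": 0.2095,"dz": 0,"ax": 0,"ay": 0,"az": 0},
    {"jaw": 50,"dx": -0.995,"dy": 0.2095,"dz": 0,"ax": 0,"ay": 0,"az": 0},
    {"jaw": 50,"dx": -0.995,"dy": 0.2095,"dz": 0,"ax": 0,"ay": 0,"az": 0}
  ]
}}

```text
clock: 22.53
eef_pos: [519.5, -166.4, 211.5]
tool_rot: [0.725, 0.689, -0.0, -0.001]
ft_force: [0.9, 0.4, -3.5]
finger_gap: 57.0
```

Emit:
{"op": "carry_out", "data": {
  "series": [
    {"jaw": 50,"dx": -0.013,"dy": 0.01,"dz": 0.15,"ax": 0,"ay": 0,"az": 0},
    {"jaw": 50,"dx": -0.013,"dy": 0.01,"dz": 0.35,"ax": 0,"ay": 0,"az": 0},
    {"jaw": 50,"dx": -0.013,"dy": 0.01,"dz": 0.55,"ax": 0,"ay": 0,"az": 0},
    {"jaw": 50,"dx": -0.013,"dy": 0.01,"dz": 0.7,"ax": 0,"ay": 0,"az": 0},
    {"jaw": 50,"dx": -0.013,"dy": 0.01,"dz": 0.8,"ax": 0,"ay": 0,"az": 0},
    {"jaw": 50,"dx": -0.013,"dy": 0.01,"dz": 0.8,"ax": 0,"ay": 0,"az": 0},
    {"jaw": 50,"dx": -0.013,"dy": 0.01,"dz": 0.8,"ax": 0,"ay": 0,"az": 0}
  ]
}}

```text
clock: 23.12
eef_pos: [521.2, -168.1, 92.5]
tool_rot: [0.724, 0.69, -0.0, -0.001]
ft_force: [0.6, 0.4, -3.4]
finger_gap: 57.2
```

Emit:
{"op": "carry_out", "data": {
  "series": [
    {"jaw": 50,"dx": 0,"dy": 0,"dz": 0.04,"ax": 0,"ay": 0,"az": 0},
    {"jaw": 50,"dx": 0,"dy": 0,"dz": 0.07,"ax": 0,"ay": 0,"az": 0},
    {"jaw": 50,"dx": 0,"dy": 0,"dz": 0.09,"ax": 0,"ay": 0,"az": 0},
    {"jaw": 50,"dx": 0,"dy": 0,"dz": 0.1,"ax": 0,"ay": 0,"az": 0},
    {"jaw": 50,"dx": 0,"dy": 0,"dz": 0.105,"ax": 0,"ay": 0,"az": 0},
    {"jaw": 50,"dx": 0,"dy": 0,"dz": 0.11,"ax": 0,"ay": 0,"az": 0},
    {"jaw": 50,"dx": 0,"dy": 0,"dz": 0.11,"ax": 0,"ay": 0,"az": 0}
  ]
}}

```text
clock: 23.7
eef_pos: [521.3, -169.5, 76.1]
tool_rot: [0.724, 0.689, 0.0, 0.0]
ft_force: [0.2, 0.2, -3.4]
finger_gap: 57.5
```

Emit:
{"op": "carry_out", "data": {
  "series": [
    {"jaw": 50,"dx": 0,"dy": 0,"dz": 0.004,"ax": 0,"ay": 0,"az": 0},
    {"jaw": 50,"dx": 0,"dy": 0,"dz": 0.005,"ax": 0,"ay": 0,"az": 0},
    {"jaw": 50,"dx": 0,"dy": 0,"dz": 0.005,"ax": 0,"ay": 0,"az": 0}
  ]
}}

```text
clock: 23.95
eef_pos: [521.3, -169.5, 75.3]
tool_rot: [0.724, 0.689, 0.0, 0.0]
ft_force: [-0.1, -0.1, -2.7]
finger_gap: 57.4
```

Emit:
{"op": "carry_out", "data": {
  "series": [
    {"jaw": 50,"dx": 0,"dy": 0,"dz": 0.004,"ax": 0,"ay": 0,"az": 0},
    {"jaw": 50,"dx": 0,"dy": 0,"dz": 0.006,"ax": 0,"ay": 0,"az": 0},
    {"jaw": 50,"dx": 0,"dy": 0,"dz": 0.006,"ax": 0,"ay": 0,"az": 0}
  ]
}}

```text
clock: 24.2
eef_pos: [521.3, -169.7, 75.1]
tool_rot: [0.724, 0.689, -0.0, 0.0]
ft_force: [-2.8, -0.3, 4.9]
finger_gap: 57.3
```

Emit:
{"op": "carry_out", "data": {
  "series": [
    {"jaw": 67,"dx": 0,"dy": 0,"dz": 0,"ax": 0,"ay": 0,"az": 0},
    {"jaw": 70,"dx": 0,"dy": 0,"dz": 0,"ax": 0,"ay": 0,"az": 0},
    {"jaw": 75,"dx": 0,"dy": 0,"dz": 0,"ax": 0,"ay": 0,"az": 0},
    {"jaw": 80,"dx": 0,"dy": 0,"dz": 0,"ax": 0,"ay": 0,"az": 0},
    {"jaw": 80,"dx": 0,"dy": 0,"dz": 0,"ax": 0,"ay": 0,"az": 0},
    {"jaw": 80,"dx": 0,"dy": 0,"dz": -0.05,"ax": 0,"ay": 0,"az": 0},
    {"jaw": 80,"dx": 0,"dy": 0,"dz": -0.2,"ax": 0,"ay": 0,"az": 0},
    {"jaw": 80,"dx": 0,"dy": 0,"dz": -0.4,"ax": 0,"ay": 0,"az": 0},
    {"jaw": 80,"dx": 0,"dy": 0,"dz": -0.65,"ax": 0,"ay": 0,"az": 0},
    {"jaw": 85,"dx": 0,"dy": 0,"dz": -0.9,"ax": 0,"ay": 0,"az": 0}
  ]
}}

```text
clock: 25.03
eef_pos: [520.9, -169.2, 211.3]
tool_rot: [0.724, 0.689, -0.0, -0.0]
ft_force: [-0.4, 0.6, 0.0]
finger_gap: 73.9
```

Emit:
{"op": "carry_out", "data": {
  "series": [
    {"jaw": 95,"dx": 0.688,"dy": -0.308,"dz": 0,"ax": 0,"ay": 0,"az": 0},
    {"jaw": 95,"dx": 0.688,"dy": -0.308,"dz": 0,"ax": 0,"ay": 0,"az": 0},
    {"jaw": 95,"dx": 0.688,"dy": -0.308,"dz": 0,"ax": 0,"ay": 0,"az": 0},
    {"jaw": 95,"dx": 0.688,"dy": -0.308,"dz": 0,"ax": 0,"ay": 0,"az": 0}
  ]
}}

```text
clock: 25.37
eef_pos: [478.1, -60.0, 210.4]
tool_rot: [0.723, 0.691, 0.0, -0.0]
ft_force: [1.3, -0.4, 0.2]
finger_gap: 83.6
```

Emit:
{"op": "carry_out", "data": {
  "series": [
    {"jaw": 95,"dx": 0.688,"dy": -0.308,"dz": 0,"ax": 0,"ay": 0,"az": 0},
    {"jaw": 95,"dx": 0.688,"dy": -0.308,"dz": 0,"ax": 0,"ay": 0,"az": 0},
    {"jaw": 95,"dx": 0.688,"dy": -0.308,"dz": 0,"ax": 0,"ay": 0,"az": 0},
    {"jaw": 95,"dx": 0.688,"dy": -0.308,"dz": 0,"ax": 0,"ay": 0,"az": 0},
    {"jaw": 95,"dx": 0.688,"dy": -0.308,"dz": 0,"ax": 0,"ay": 0,"az": 0},
    {"jaw": 95,"dx": 0.688,"dy": -0.308,"dz": 0,"ax": 0,"ay": 0,"az": 0}
  ]
}}

```text
clock: 25.87
eef_pos: [439.8, 40.7, 209.7]
tool_rot: [0.724, 0.689, 0.0, 0.0]
ft_force: [0.3, 1.4, -0.3]
finger_gap: 83.9
```

```bash
python3 - <<'E'
from h import *
d=wrist("w6");w=cloud(d)
for nm,x,y,h in[("tin_b",439,41,101),("tin_a",428,156,101)]:
    try:print(nm,*circ(d,w,x,y,h,tol=5))
    except Exception as e:print(nm,e)
from plant import env
d=env.get_image("top");np.savez("top4.npz",**d);cv2.imwrite("pics/top4.png",d["image"][:,:,::-1]);w=cloud(d)
print("jar_a in cell",*circ(d,w,516,-265,116,tol=9));print("jar_b in cell",*circ(d,w,521,-169,116,tol=9))
E
```

```text
[439.8  40.7 209.7] [7.244e-01 6.894e-01 2.000e-04 5.000e-04] [-0.18  0.22  1.63 -0.    1.29 -0.13] 25.8667
tin_b [438.6  41.2] [60.6 61.2] 3751
tin_a [427.7 157.9] [60.8 61. ] 5796
jar_a in cell [ 515.4 -265.4] [55.3 57. ] 426
jar_b in cell [ 521.4 -170.3] [54.8 56.8] 421
```

View pics/top4.png

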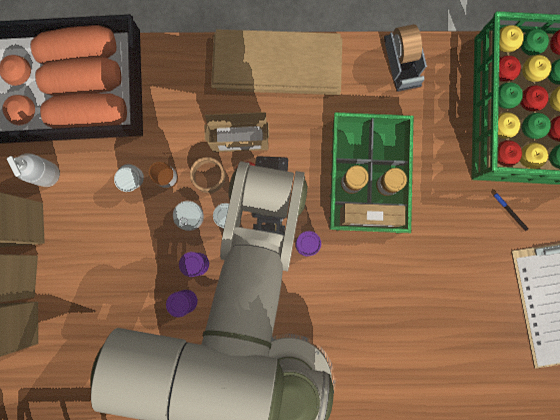

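The top view shows the carton (375,215) and both jars (356,178) and (396,180) standing in their bays. Next is tin_b.

Emit:
{"op": "carry_out", "data": {
  "series": [
    {"jaw": 95,"dx": 0,"dy": -0.007,"dz": 0.25,"ax": 0,"ay": 0,"az": 0},
    {"jaw": 95,"dx": 0,"dy": -0.007,"dz": 0.5,"ax": 0,"ay": 0,"az": 0},
    {"jaw": 95,"dx": 0,"dy": -0.007,"dz": 0.7,"ax": 0,"ay": 0,"az": 0},
    {"jaw": 95,"dx": 0,"dy": -0.007,"dz": 0.85,"ax": 0,"ay": 0,"az": 0},
    {"jaw": 95,"dx": 0,"dy": -0.007,"dz": 0.975,"ax": 0,"ay": 0,"az": 0},
    {"jaw": 95,"dx": 0,"dy": -0.007,"dz": 0.975,"ax": 0,"ay": 0,"az": 0},
    {"jaw": 95,"dx": 0,"dy": -0.007,"dz": 0.975,"ax": 0,"ay": 0,"az": 0}
  ]
}}

```text
clock: 26.55
eef_pos: [438.4, 40.6, 62.9]
tool_rot: [0.725, 0.689, -0.0, -0.001]
ft_force: [-0.5, -0.4, 1.8]
finger_gap: 84.0
```

Emit:
{"op": "carry_out", "data": {
  "series": [
    {"jaw": 55,"dx": 0,"dy": 0,"dz": 0,"ax": 0,"ay": 0,"az": 0},
    {"jaw": 55,"dx": 0,"dy": 0,"dz": 0,"ax": 0,"ay": 0,"az": 0},
    {"jaw": 55,"dx": 0,"dy": 0,"dz": 0,"ax": 0,"ay": 0,"az": 0},
    {"jaw": 55,"dx": 0,"dy": 0,"dz": 0,"ax": 0,"ay": 0,"az": 0},
    {"jaw": 55,"dx": 0,"dy": 0,"dz": 0,"ax": 0,"ay": 0,"az": 0},
    {"jaw": 55,"dx": 0,"dy": 0,"dz": 0,"ax": 0,"ay": 0,"az": 0},
    {"jaw": 55,"dx": 0,"dy": 0,"dz": 0,"ax": 0,"ay": 0,"az": 0}
  ],
  "squeeze": 30
}}

```text
clock: 27.13
eef_pos: [438.4, 41.2, 63.9]
tool_rot: [0.724, 0.689, 0.0, 0.001]
ft_force: [-2.3, -1.3, 6.8]
finger_gap: 61.4
```

Emit:
{"op": "carry_out", "data": {
  "series": [
    {"jaw": 55,"dx": 0,"dy": 0,"dz": -0.1,"ax": 0,"ay": 0,"az": 0},
    {"jaw": 55,"dx": 0,"dy": 0,"dz": -0.3,"ax": 0,"ay": 0,"az": 0},
    {"jaw": 55,"dx": 0,"dy": 0,"dz": -0.55,"ax": 0,"ay": 0,"az": 0},
    {"jaw": 55,"dx": 0,"dy": 0,"dz": -0.8,"ax": 0,"ay": 0,"az": 0},
    {"jaw": 55,"dx": 0,"dy": 0,"dz": -1,"ax": 0,"ay": 0,"az": 0},
    {"jaw": 55,"dx": 0,"dy": 0,"dz": -1,"ax": 0,"ay": 0,"az": 0},
    {"jaw": 55,"dx": 0,"dy": 0,"dz": -1,"ax": 0,"ay": 0,"az": 0}
  ]
}}

```text
clock: 27.72
eef_pos: [438.1, 41.4, 213.6]
tool_rot: [0.724, 0.689, 0.001, 0.001]
ft_force: [0.4, 0.2, -4.8]
finger_gap: 61.5
```

Emit:
{"op": "carry_out", "data": {
  "series": [
    {"jaw": 55,"dx": -0.1,"dy": 0.07,"dz": 0,"ax": 0,"ay": 0,"az": 0},
    {"jaw": 55,"dx": -0.25,"dy": 0.17,"dz": 0,"ax": 0,"ay": 0,"az": 0},
    {"jaw": 55,"dx": -0.4,"dy": 0.27,"dz": 0,"ax": 0,"ay": 0,"az": 0},
    {"jaw": 55,"dx": -0.54,"dy": 0.37,"dz": 0,"ax": 0,"ay": 0,"az": 0},
    {"jaw": 55,"dx": -0.672,"dy": 0.46,"dz": 0,"ax": 0,"ay": 0,"az": 0}
  ]
}}

```text
clock: 28.13
eef_pos: [501.8, -63.8, 210.5]
tool_rot: [0.724, 0.689, -0.001, -0.002]
ft_force: [0.7, -0.1, -4.9]
finger_gap: 61.2
```

Emit:
{"op": "carry_out", "data": {
  "series": [
    {"jaw": 55,"dx": -0.15,"dy": 0.1,"dz": 0,"ax": 0,"ay": 0,"az": 0},
    {"jaw": 55,"dx": -0.29,"dy": 0.2,"dz": 0,"ax": 0,"ay": 0,"az": 0},
    {"jaw": 55,"dx": -0.43,"dy": 0.3,"dz": 0,"ax": 0,"ay": 0,"az": 0},
    {"jaw": 55,"dx": -0.57,"dy": 0.39,"dz": 0,"ax": 0,"ay": 0,"az": 0},
    {"jaw": 55,"dx": -0.672,"dy": 0.46,"dz": 0,"ax": 0,"ay": 0,"az": 0}
  ]
}}

```text
clock: 28.55
eef_pos: [565.9, -168.4, 209.8]
tool_rot: [0.725, 0.689, -0.001, -0.002]
ft_force: [0.5, 0.7, -3.4]
finger_gap: 61.4
```

Emit:
{"op": "carry_out", "data": {
  "series": [
    {"jaw": 55,"dx": -0.15,"dy": 0.1,"dz": 0,"ax": 0,"ay": 0,"az": 0},
    {"jaw": 55,"dx": -0.29,"dy": 0.2,"dz": 0,"ax": 0,"ay": 0,"az": 0},
    {"jaw": 55,"dx": -0.43,"dy": 0.3,"dz": 0,"ax": 0,"ay": 0,"az": 0},
    {"jaw": 55,"dx": -0.57,"dy": 0.39,"dz": 0,"ax": 0,"ay": 0,"az": 0},
    {"jaw": 55,"dx": -0.672,"dy": 0.46,"dz": 0,"ax": 0,"ay": 0,"az": 0},
    {"jaw": 55,"dx": -0.672,"dy": 0.46,"dz": 0,"ax": 0,"ay": 0,"az": 0},
    {"jaw": 55,"dx": -0.672,"dy": 0.46,"dz": 0,"ax": 0,"ay": 0,"az": 0},
    {"jaw": 55,"dx": -0.672,"dy": 0.46,"dz": 0,"ax": 0,"ay": 0,"az": 0}
  ]
}}

```text
clock: 29.22
eef_pos: [629.4, -270.1, 211.0]
tool_rot: [0.724, 0.69, -0.0, -0.002]
ft_force: [-0.6, -0.2, -3.5]
finger_gap: 61.6
```

Emit:
{"op": "carry_out", "data": {
  "series": [
    {"jaw": 55,"dx": -0.005,"dy": 0,"dz": 0.15,"ax": 0,"ay": 0,"az": 0},
    {"jaw": 55,"dx": -0.005,"dy": 0,"dz": 0.35,"ax": 0,"ay": 0,"az": 0},
    {"jaw": 55,"dx": -0.005,"dy": 0,"dz": 0.55,"ax": 0,"ay": 0,"az": 0},
    {"jaw": 55,"dx": -0.005,"dy": 0,"dz": 0.7,"ax": 0,"ay": 0,"az": 0},
    {"jaw": 55,"dx": -0.005,"dy": 0,"dz": 0.83,"ax": 0,"ay": 0,"az": 0},
    {"jaw": 55,"dx": -0.005,"dy": 0,"dz": 0.83,"ax": 0,"ay": 0,"az": 0},
    {"jaw": 55,"dx": -0.005,"dy": 0,"dz": 0.83,"ax": 0,"ay": 0,"az": 0}
  ]
}}

```text
clock: 29.8
eef_pos: [629.4, -270.7, 88.2]
tool_rot: [0.724, 0.69, -0.0, -0.001]
ft_force: [0.2, -0.5, -2.9]
finger_gap: 61.3
```

Emit:
{"op": "carry_out", "data": {
  "series": [
    {"jaw": 55,"dx": 0,"dy": 0,"dz": 0.04,"ax": 0,"ay": 0,"az": 0},
    {"jaw": 55,"dx": 0,"dy": 0,"dz": 0.07,"ax": 0,"ay": 0,"az": 0},
    {"jaw": 55,"dx": 0,"dy": 0,"dz": 0.09,"ax": 0,"ay": 0,"az": 0},
    {"jaw": 55,"dx": 0,"dy": 0,"dz": 0.1,"ax": 0,"ay": 0,"az": 0},
    {"jaw": 55,"dx": 0,"dy": 0,"dz": 0.1,"ax": 0,"ay": 0,"az": 0},
    {"jaw": 55,"dx": 0,"dy": 0,"dz": 0.1,"ax": 0,"ay": 0,"az": 0}
  ]
}}

```text
clock: 30.3
eef_pos: [630.0, -271.8, 73.9]
tool_rot: [0.724, 0.689, 0.0, 0.0]
ft_force: [-0.1, 0.1, -4.2]
finger_gap: 61.2
```

Emit:
{"op": "carry_out", "data": {
  "series": [
    {"jaw": 55,"dx": 0,"dy": 0,"dz": 0.01,"ax": 0,"ay": 0,"az": 0},
    {"jaw": 55,"dx": 0,"dy": 0,"dz": 0.02,"ax": 0,"ay": 0,"az": 0},
    {"jaw": 55,"dx": 0,"dy": 0,"dz": 0.028,"ax": 0,"ay": 0,"az": 0},
    {"jaw": 55,"dx": 0,"dy": 0,"dz": 0.033,"ax": 0,"ay": 0,"az": 0},
    {"jaw": 55,"dx": 0,"dy": 0,"dz": 0.033,"ax": 0,"ay": 0,"az": 0},
    {"jaw": 55,"dx": 0,"dy": 0,"dz": 0.033,"ax": 0,"ay": 0,"az": 0}
  ]
}}

```text
clock: 30.8
eef_pos: [629.9, -271.7, 68.6]
tool_rot: [0.724, 0.689, -0.0, -0.0]
ft_force: [-0.3, -0.2, -4.3]
finger_gap: 61.5
```

Emit:
{"op": "carry_out", "data": {
  "series": [
    {"jaw": 55,"dx": 0,"dy": 0,"dz": 0.004,"ax": 0,"ay": 0,"az": 0},
    {"jaw": 55,"dx": 0,"dy": 0,"dz": 0.006,"ax": 0,"ay": 0,"az": 0},
    {"jaw": 55,"dx": 0,"dy": 0,"dz": 0.006,"ax": 0,"ay": 0,"az": 0}
  ]
}}

```text
clock: 31.05
eef_pos: [630.0, -271.8, 68.1]
tool_rot: [0.724, 0.689, 0.0, 0.0]
ft_force: [-0.6, 0.5, -1.1]
finger_gap: 61.5
```

Emit:
{"op": "carry_out", "data": {
  "series": [
    {"jaw": 55,"dx": 0,"dy": 0,"dz": 0.003,"ax": 0,"ay": 0,"az": 0},
    {"jaw": 55,"dx": 0,"dy": 0,"dz": 0.004,"ax": 0,"ay": 0,"az": 0},
    {"jaw": 55,"dx": 0,"dy": 0,"dz": 0.004,"ax": 0,"ay": 0,"az": 0}
  ]
}}

```text
clock: 31.3
eef_pos: [630.0, -271.9, 68.0]
tool_rot: [0.724, 0.689, 0.0, 0.0]
ft_force: [-3.7, 1.2, 4.5]
finger_gap: 61.5
```

Emit:
{"op": "carry_out", "data": {
  "series": [
    {"jaw": 71,"dx": 0,"dy": 0,"dz": 0,"ax": 0,"ay": 0,"az": 0},
    {"jaw": 74,"dx": 0,"dy": 0,"dz": 0,"ax": 0,"ay": 0,"az": 0},
    {"jaw": 78,"dx": 0,"dy": 0,"dz": 0,"ax": 0,"ay": 0,"az": 0},
    {"jaw": 82,"dx": 0,"dy": 0,"dz": 0,"ax": 0,"ay": 0,"az": 0},
    {"jaw": 82,"dx": 0,"dy": 0,"dz": 0,"ax": 0,"ay": 0,"az": 0},
    {"jaw": 82,"dx": 0,"dy": 0,"dz": -0.05,"ax": 0,"ay": 0,"az": 0},
    {"jaw": 82,"dx": 0,"dy": 0,"dz": -0.2,"ax": 0,"ay": 0,"az": 0},
    {"jaw": 82,"dx": 0,"dy": 0,"dz": -0.4,"ax": 0,"ay": 0,"az": 0},
    {"jaw": 82,"dx": 0,"dy": 0,"dz": -0.65,"ax": 0,"ay": 0,"az": 0},
    {"jaw": 85,"dx": 0,"dy": 0,"dz": -0.9,"ax": 0,"ay": 0,"az": 0}
  ]
}}

```text
clock: 32.13
eef_pos: [629.6, -271.5, 203.9]
tool_rot: [0.724, 0.689, -0.0, -0.0]
ft_force: [0.4, -0.3, 0.5]
finger_gap: 74.6
```

Emit:
{"op": "carry_out", "data": {
  "series": [
    {"jaw": 95,"dx": 0.931,"dy": -0.495,"dz": 0,"ax": 0,"ay": 0,"az": 0},
    {"jaw": 95,"dx": 0.931,"dy": -0.495,"dz": 0,"ax": 0,"ay": 0,"az": 0},
    {"jaw": 95,"dx": 0.931,"dy": -0.495,"dz": 0,"ax": 0,"ay": 0,"az": 0},
    {"jaw": 95,"dx": 0.931,"dy": -0.495,"dz": 0,"ax": 0,"ay": 0,"az": 0},
    {"jaw": 95,"dx": 0.931,"dy": -0.495,"dz": 0,"ax": 0,"ay": 0,"az": 0}
  ]
}}

```text
clock: 32.55
eef_pos: [560.5, -123.6, 203.6]
tool_rot: [0.723, 0.691, 0.0, -0.0]
ft_force: [0.7, -0.2, -0.2]
finger_gap: 83.8
```

Emit:
{"op": "carry_out", "data": {
  "series": [
    {"jaw": 95,"dx": 0.931,"dy": -0.495,"dz": 0,"ax": 0,"ay": 0,"az": 0},
    {"jaw": 95,"dx": 0.931,"dy": -0.495,"dz": 0,"ax": 0,"ay": 0,"az": 0},
    {"jaw": 95,"dx": 0.931,"dy": -0.495,"dz": 0,"ax": 0,"ay": 0,"az": 0},
    {"jaw": 95,"dx": 0.931,"dy": -0.495,"dz": 0,"ax": 0,"ay": 0,"az": 0},
    {"jaw": 95,"dx": 0.931,"dy": -0.495,"dz": 0,"ax": 0,"ay": 0,"az": 0}
  ]
}}

```text
clock: 32.97
eef_pos: [493.2, 18.6, 203.1]
tool_rot: [0.723, 0.691, 0.0, -0.0]
ft_force: [-0.6, 0.4, 1.0]
finger_gap: 83.8
```

Emit:
{"op": "carry_out", "data": {
  "series": [
    {"jaw": 95,"dx": 0.931,"dy": -0.495,"dz": 0,"ax": 0,"ay": 0,"az": 0},
    {"jaw": 95,"dx": 0.931,"dy": -0.495,"dz": 0,"ax": 0,"ay": 0,"az": 0},
    {"jaw": 95,"dx": 0.931,"dy": -0.495,"dz": 0,"ax": 0,"ay": 0,"az": 0},
    {"jaw": 95,"dx": 0.931,"dy": -0.495,"dz": 0,"ax": 0,"ay": 0,"az": 0},
    {"jaw": 95,"dx": 0.931,"dy": -0.495,"dz": 0,"ax": 0,"ay": 0,"az": 0},
    {"jaw": 95,"dx": 0.931,"dy": -0.495,"dz": 0,"ax": 0,"ay": 0,"az": 0},
    {"jaw": 95,"dx": 0.931,"dy": -0.495,"dz": 0,"ax": 0,"ay": 0,"az": 0}
  ]
}}

```text
clock: 33.55
eef_pos: [429.0, 157.2, 202.5]
tool_rot: [0.724, 0.689, 0.0, 0.0]
ft_force: [-0.2, 0.6, 0.6]
finger_gap: 83.5
```

```bash
python3 - <<'E'
from h import *
d=wrist("w7");w=cloud(d)
for nm,x,y,h in[("tin_a",428,157,101)]:
    try:print(nm,*circ(d,w,x,y,h,tol=5))
    except Exception as e:print(nm,e)
E
```

```text
[429.  157.2 202.5] [7.244e-01 6.893e-01 3.000e-04 5.000e-04] [ 0.09  0.25  1.6  -0.    1.28  0.14] 33.55
tin_a [427.8 158.2] [60.6 61.2] 3975
```

Emit:
{"op": "carry_out", "data": {
  "series": [
    {"jaw": 95,"dx": 0.007,"dy": -0.007,"dz": 0.25,"ax": 0,"ay": 0,"az": 0},
    {"jaw": 95,"dx": 0.007,"dy": -0.007,"dz": 0.5,"ax": 0,"ay": 0,"az": 0},
    {"jaw": 95,"dx": 0.007,"dy": -0.007,"dz": 0.7,"ax": 0,"ay": 0,"az": 0},
    {"jaw": 95,"dx": 0.007,"dy": -0.007,"dz": 0.85,"ax": 0,"ay": 0,"az": 0},
    {"jaw": 95,"dx": 0.007,"dy": -0.007,"dz": 0.923,"ax": 0,"ay": 0,"az": 0},
    {"jaw": 95,"dx": 0.007,"dy": -0.007,"dz": 0.923,"ax": 0,"ay": 0,"az": 0},
    {"jaw": 95,"dx": 0.007,"dy": -0.007,"dz": 0.923,"ax": 0,"ay": 0,"az": 0}
  ]
}}

```text
clock: 34.18
eef_pos: [427.9, 157.9, 63.6]
tool_rot: [0.725, 0.689, -0.0, -0.0]
ft_force: [-0.7, 0.1, 0.9]
finger_gap: 83.8
```

Emit:
{"op": "carry_out", "data": {
  "series": [
    {"jaw": 55,"dx": 0,"dy": 0,"dz": 0,"ax": 0,"ay": 0,"az": 0},
    {"jaw": 55,"dx": 0,"dy": 0,"dz": 0,"ax": 0,"ay": 0,"az": 0},
    {"jaw": 55,"dx": 0,"dy": 0,"dz": 0,"ax": 0,"ay": 0,"az": 0},
    {"jaw": 55,"dx": 0,"dy": 0,"dz": 0,"ax": 0,"ay": 0,"az": 0},
    {"jaw": 55,"dx": 0,"dy": 0,"dz": 0,"ax": 0,"ay": 0,"az": 0},
    {"jaw": 55,"dx": 0,"dy": 0,"dz": 0,"ax": 0,"ay": 0,"az": 0},
    {"jaw": 55,"dx": 0,"dy": 0,"dz": 0,"ax": 0,"ay": 0,"az": 0}
  ],
  "squeeze": 30
}}

```text
clock: 34.77
eef_pos: [427.5, 158.8, 64.4]
tool_rot: [0.724, 0.689, 0.0, 0.0]
ft_force: [-2.0, -0.7, 6.9]
finger_gap: 61.6
```

Emit:
{"op": "carry_out", "data": {
  "series": [
    {"jaw": 55,"dx": 0,"dy": 0,"dz": -0.1,"ax": 0,"ay": 0,"az": 0},
    {"jaw": 55,"dx": 0,"dy": 0,"dz": -0.3,"ax": 0,"ay": 0,"az": 0},
    {"jaw": 55,"dx": 0,"dy": 0,"dz": -0.55,"ax": 0,"ay": 0,"az": 0},
    {"jaw": 55,"dx": 0,"dy": 0,"dz": -0.8,"ax": 0,"ay": 0,"az": 0},
    {"jaw": 55,"dx": 0,"dy": 0,"dz": -1,"ax": 0,"ay": 0,"az": 0},
    {"jaw": 55,"dx": 0,"dy": 0,"dz": -1,"ax": 0,"ay": 0,"az": 0},
    {"jaw": 55,"dx": 0,"dy": 0,"dz": -1,"ax": 0,"ay": 0,"az": 0}
  ]
}}

```text
clock: 35.35
eef_pos: [427.1, 158.9, 214.1]
tool_rot: [0.724, 0.689, 0.001, 0.001]
ft_force: [-0.7, 0.3, -5.2]
finger_gap: 61.4
```

Emit:
{"op": "carry_out", "data": {
  "series": [
    {"jaw": 55,"dx": -0.1,"dy": 0.07,"dz": 0,"ax": 0,"ay": 0,"az": 0},
    {"jaw": 55,"dx": -0.25,"dy": 0.17,"dz": 0,"ax": 0,"ay": 0,"az": 0},
    {"jaw": 55,"dx": -0.41,"dy": 0.28,"dz": 0,"ax": 0,"ay": 0,"az": 0},
    {"jaw": 55,"dx": -0.57,"dy": 0.39,"dz": 0,"ax": 0,"ay": 0,"az": 0},
    {"jaw": 55,"dx": -0.716,"dy": 0.497,"dz": 0,"ax": 0,"ay": 0,"az": 0}
  ]
}}

```text
clock: 35.77
eef_pos: [495.9, 46.6, 211.1]
tool_rot: [0.724, 0.689, -0.002, -0.002]
ft_force: [-0.1, 0.8, -4.2]
finger_gap: 61.5
```

Emit:
{"op": "carry_out", "data": {
  "series": [
    {"jaw": 55,"dx": -0.15,"dy": 0.1,"dz": 0,"ax": 0,"ay": 0,"az": 0},
    {"jaw": 55,"dx": -0.3,"dy": 0.21,"dz": 0,"ax": 0,"ay": 0,"az": 0},
    {"jaw": 55,"dx": -0.45,"dy": 0.31,"dz": 0,"ax": 0,"ay": 0,"az": 0},
    {"jaw": 55,"dx": -0.6,"dy": 0.42,"dz": 0,"ax": 0,"ay": 0,"az": 0},
    {"jaw": 55,"dx": -0.716,"dy": 0.497,"dz": 0,"ax": 0,"ay": 0,"az": 0}
  ]
}}

```text
clock: 36.18
eef_pos: [565.5, -64.8, 210.5]
tool_rot: [0.725, 0.689, -0.001, -0.002]
ft_force: [0.6, 0.9, -3.3]
finger_gap: 61.4
```

Emit:
{"op": "carry_out", "data": {
  "series": [
    {"jaw": 55,"dx": -0.15,"dy": 0.1,"dz": 0,"ax": 0,"ay": 0,"az": 0},
    {"jaw": 55,"dx": -0.3,"dy": 0.21,"dz": 0,"ax": 0,"ay": 0,"az": 0},
    {"jaw": 55,"dx": -0.45,"dy": 0.31,"dz": 0,"ax": 0,"ay": 0,"az": 0},
    {"jaw": 55,"dx": -0.6,"dy": 0.42,"dz": 0,"ax": 0,"ay": 0,"az": 0},
    {"jaw": 55,"dx": -0.716,"dy": 0.497,"dz": 0,"ax": 0,"ay": 0,"az": 0},
    {"jaw": 55,"dx": -0.716,"dy": 0.497,"dz": 0,"ax": 0,"ay": 0,"az": 0},
    {"jaw": 55,"dx": -0.716,"dy": 0.497,"dz": 0,"ax": 0,"ay": 0,"az": 0},
    {"jaw": 55,"dx": -0.716,"dy": 0.497,"dz": 0,"ax": 0,"ay": 0,"az": 0}
  ]
}}

```text
clock: 36.85
eef_pos: [633.9, -173.2, 211.5]
tool_rot: [0.724, 0.689, -0.001, -0.002]
ft_force: [0.4, 0.9, -4.2]
finger_gap: 61.1
```

Emit:
{"op": "carry_out", "data": {
  "series": [
    {"jaw": 55,"dx": 0,"dy": 0,"dz": 0.15,"ax": 0,"ay": 0,"az": 0},
    {"jaw": 55,"dx": 0,"dy": 0,"dz": 0.35,"ax": 0,"ay": 0,"az": 0},
    {"jaw": 55,"dx": 0,"dy": 0,"dz": 0.55,"ax": 0,"ay": 0,"az": 0},
    {"jaw": 55,"dx": 0,"dy": 0,"dz": 0.7,"ax": 0,"ay": 0,"az": 0},
    {"jaw": 55,"dx": 0,"dy": 0,"dz": 0.83,"ax": 0,"ay": 0,"az": 0},
    {"jaw": 55,"dx": 0,"dy": 0,"dz": 0.83,"ax": 0,"ay": 0,"az": 0},
    {"jaw": 55,"dx": 0,"dy": 0,"dz": 0.83,"ax": 0,"ay": 0,"az": 0}
  ]
}}

```text
clock: 37.43
eef_pos: [634.0, -173.0, 88.7]
tool_rot: [0.724, 0.69, -0.0, -0.001]
ft_force: [-0.2, -0.2, -3.3]
finger_gap: 61.4
```

Emit:
{"op": "carry_out", "data": {
  "series": [
    {"jaw": 55,"dx": 0,"dy": 0,"dz": 0.04,"ax": 0,"ay": 0,"az": 0},
    {"jaw": 55,"dx": 0,"dy": 0,"dz": 0.07,"ax": 0,"ay": 0,"az": 0},
    {"jaw": 55,"dx": 0,"dy": 0,"dz": 0.09,"ax": 0,"ay": 0,"az": 0},
    {"jaw": 55,"dx": 0,"dy": 0,"dz": 0.11,"ax": 0,"ay": 0,"az": 0},
    {"jaw": 55,"dx": 0,"dy": 0,"dz": 0.12,"ax": 0,"ay": 0,"az": 0},
    {"jaw": 55,"dx": 0,"dy": 0,"dz": 0.127,"ax": 0,"ay": 0,"az": 0},
    {"jaw": 55,"dx": 0,"dy": 0,"dz": 0.127,"ax": 0,"ay": 0,"az": 0},
    {"jaw": 55,"dx": 0,"dy": 0,"dz": 0.127,"ax": 0,"ay": 0,"az": 0}
  ]
}}

```text
clock: 38.1
eef_pos: [634.6, -174.1, 70.2]
tool_rot: [0.724, 0.689, 0.0, 0.0]
ft_force: [-0.2, -0.0, -4.2]
finger_gap: 61.3
```

Emit:
{"op": "carry_out", "data": {
  "series": [
    {"jaw": 55,"dx": 0,"dy": 0,"dz": 0.004,"ax": 0,"ay": 0,"az": 0},
    {"jaw": 55,"dx": 0,"dy": 0,"dz": 0.008,"ax": 0,"ay": 0,"az": 0},
    {"jaw": 55,"dx": 0,"dy": 0,"dz": 0.01,"ax": 0,"ay": 0,"az": 0},
    {"jaw": 55,"dx": 0,"dy": 0,"dz": 0.01,"ax": 0,"ay": 0,"az": 0}
  ]
}}

```text
clock: 38.43
eef_pos: [634.6, -174.0, 68.6]
tool_rot: [0.724, 0.689, -0.0, -0.0]
ft_force: [0.7, 0.2, -3.8]
finger_gap: 61.3
```

Emit:
{"op": "carry_out", "data": {
  "series": [
    {"jaw": 55,"dx": 0,"dy": 0,"dz": 0.003,"ax": 0,"ay": 0,"az": 0},
    {"jaw": 55,"dx": 0,"dy": 0,"dz": 0.003,"ax": 0,"ay": 0,"az": 0}
  ]
}}

```text
clock: 38.6
eef_pos: [634.6, -174.1, 68.5]
tool_rot: [0.724, 0.689, 0.0, 0.0]
ft_force: [-1.3, 0.7, -1.5]
finger_gap: 61.3
```

Touching now: one last half millimetre, then release, lift, and back off toward the robot for a final look.

Emit:
{"op": "carry_out", "data": {
  "series": [
    {"jaw": 55,"dx": 0,"dy": 0,"dz": 0.003,"ax": 0,"ay": 0,"az": 0},
    {"jaw": 55,"dx": 0,"dy": 0,"dz": 0.004,"ax": 0,"ay": 0,"az": 0},
    {"jaw": 55,"dx": 0,"dy": 0,"dz": 0.004,"ax": 0,"ay": 0,"az": 0}
  ]
}}

```text
clock: 38.85
eef_pos: [634.6, -174.1, 68.5]
tool_rot: [0.724, 0.689, 0.0, 0.0]
ft_force: [-4.0, 1.0, 4.6]
finger_gap: 61.4
```

Emit:
{"op": "carry_out", "data": {
  "series": [
    {"jaw": 71,"dx": 0,"dy": 0,"dz": 0,"ax": 0,"ay": 0,"az": 0},
    {"jaw": 74,"dx": 0,"dy": 0,"dz": 0,"ax": 0,"ay": 0,"az": 0},
    {"jaw": 78,"dx": 0,"dy": 0,"dz": 0,"ax": 0,"ay": 0,"az": 0},
    {"jaw": 82,"dx": 0,"dy": 0,"dz": 0,"ax": 0,"ay": 0,"az": 0},
    {"jaw": 82,"dx": 0,"dy": 0,"dz": 0,"ax": 0,"ay": 0,"az": 0},
    {"jaw": 82,"dx": 0,"dy": 0,"dz": -0.05,"ax": 0,"ay": 0,"az": 0},
    {"jaw": 82,"dx": 0,"dy": 0,"dz": -0.2,"ax": 0,"ay": 0,"az": 0},
    {"jaw": 82,"dx": 0,"dy": 0,"dz": -0.4,"ax": 0,"ay": 0,"az": 0},
    {"jaw": 82,"dx": 0,"dy": 0,"dz": -0.65,"ax": 0,"ay": 0,"az": 0},
    {"jaw": 85,"dx": 0,"dy": 0,"dz": -0.95,"ax": 0,"ay": 0,"az": 0},
    {"jaw": 85,"dx": 0,"dy": 0,"dz": -0.95,"ax": 0,"ay": 0,"az": 0}
  ]
}}

```text
clock: 39.77
eef_pos: [636.6, -174.8, 219.1]
tool_rot: [0.724, 0.689, 0.003, 0.006]
ft_force: [0.2, -1.0, 0.9]
finger_gap: 74.9
```

Emit:
{"op": "carry_out", "data": {
  "series": [
    {"jaw": 90,"dx": 0.9,"dy": -0.8,"dz": -0.5,"ax": 0,"ay": 0,"az": 0},
    {"jaw": 90,"dx": 0.9,"dy": -0.8,"dz": -0.5,"ax": 0,"ay": 0,"az": 0},
    {"jaw": 90,"dx": 0.9,"dy": -0.8,"dz": -0.5,"ax": 0,"ay": 0,"az": 0},
    {"jaw": 90,"dx": 0.9,"dy": -0.8,"dz": -0.5,"ax": 0,"ay": 0,"az": 0},
    {"jaw": 90,"dx": 0.9,"dy": -0.8,"dz": -0.5,"ax": 0,"ay": 0,"az": 0},
    {"jaw": 90,"dx": 0.9,"dy": -0.8,"dz": -0.5,"ax": 0,"ay": 0,"az": 0},
    {"jaw": 90,"dx": 0.9,"dy": -0.8,"dz": -0.5,"ax": 0,"ay": 0,"az": 0}
  ]
}}

```text
clock: 40.35
eef_pos: [521.2, -32.6, 286.4]
tool_rot: [0.724, 0.69, 0.001, 0.001]
ft_force: [0.2, 0.1, -0.4]
finger_gap: 79.6
```

Emit:
{"op": "carry_out", "data": {
  "series": [
    {"jaw": 90,"dx": 0.9,"dy": -0.5,"dz": 0,"ax": 0,"ay": 0,"az": 0},
    {"jaw": 90,"dx": 0.9,"dy": -0.5,"dz": 0,"ax": 0,"ay": 0,"az": 0},
    {"jaw": 90,"dx": 0.9,"dy": -0.5,"dz": 0,"ax": 0,"ay": 0,"az": 0},
    {"jaw": 90,"dx": 0.9,"dy": -0.5,"dz": 0,"ax": 0,"ay": 0,"az": 0},
    {"jaw": 90,"dx": 0.9,"dy": -0.5,"dz": 0,"ax": 0,"ay": 0,"az": 0},
    {"jaw": 90,"dx": 0.9,"dy": -0.5,"dz": 0,"ax": 0,"ay": 0,"az": 0},
    {"jaw": 90,"dx": 0.9,"dy": -0.5,"dz": 0,"ax": 0,"ay": 0,"az": 0}
  ]
}}

```text
clock: 40.93
eef_pos: [454.2, 104.3, 284.6]
tool_rot: [0.725, 0.689, -0.0, -0.0]
ft_force: [-0.1, -0.2, 0.4]
finger_gap: 79.4
```

```bash
python3 - <<'E'
from h import *
from plant import env
for n in("top","scene"):
    d=env.get_image(n);d=dict(d);np.savez(n+"5.npz",**d);cv2.imwrite(f"pics/{n}5.png",d["image"][:,:,::-1]);w=cloud(d)
    if n=="top":
        for nm,x,y,h in[("jar",516,-265,116),("jar",521,-169,116),("tin",630,-271,105),("tin",635,-174,105),("buck",527,412,94),("open",538,323,106),("fish",434,264,38)]:
            print(nm,*circ(d,w,x,y,h,tol=9))
        m=(w[...,2]>104)&(w[...,2]<124)&(abs(w[...,0]-430)<50)&(abs(w[...,1]+212)<100)
        print("carton",cv2.minAreaRect(cast(d,biggest(m),114).astype(np.float32)))
        w0=cloud(load("top"))
        for nm,x,y,h in[("buck0",527,412,94),("open0",538,323,106),("fish0",434,264,38)]:print(nm,*circ(load("top"),w0,x,y,h,tol=9))
E
```

```text
jar [ 515.2 -265.3] [55.3 57.1] 425
jar [ 521.4 -170.3] [55.5 56.2] 420
tin [ 630.  -271.2] [59.2 61.6] 460
tin [ 634.8 -174.3] [59.4 61.1] 463
buck [530.3 415.7] [35.5 61.8] 224
open [538.  323.4] [50.1 52. ] 129
fish [434.9 280.7] [36.9 78. ] 316
carton ((428.5501708984375, -212.96087646484375), (149.51171875, 48.730186462402344), 87.34859466552734)
buck0 [532.7 414.9] [33.4 61.7] 227
open0 [538.1 323.4] [50.6 51.6] 129
fish0 [434.2 263.4] [72.8 75.6] 656
```

View pics/scene5.png

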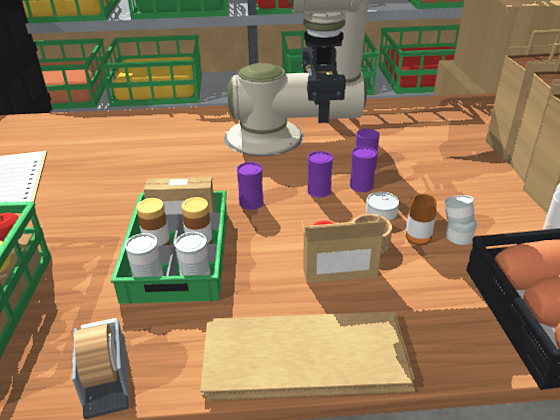

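View pics/top5.png

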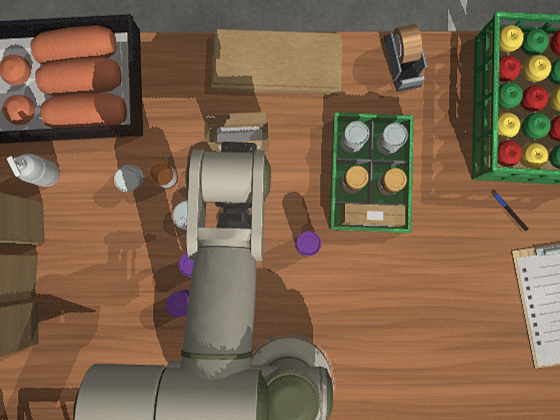

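Both views show all five items standing upright in their cells, and the goods to be left haven't moved. The fish tin's measurement is off only because the arm hides part of it in the top view. In the scene view it is still at (382,207).

```bash
python3 -c "
from plant import env
print(env.job_done(),env.sense()['clock'])"
```

```text
the job is handed in; nothing more can be done
the job is handed in; nothing more can be done
```

The crate is packed and handed in at about 41 s of the 128 s allowed. The order was carton in the long bay, then the two lidded jars in the cells beside it, then the two sound tins at the far end. Each was lowered until the wrist force showed it touching the crate floor (about 4–5 N), then let go.

- **Placing:** In the last top view all five stand upright at floor height, within about 2 mm of their cell centres. The carton is within about 0.5° of the crate's angle.
- **Left alone:** The buckled tin and open jar measured within about 2.5 mm of where they started. The torn carton and fish tin I checked only by eye in the scene view, where they look unmoved.
- **Checks that disagreed:** The final top-view reading of the fish tin was 17 mm off because the arm hid part of it; the scene view shows it still at (382,207), where it began. The top and wrist cameras differed by 1–3 mm on some positions, within the clearances.

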